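# Fetch the sample jar from behind the bottles and put it on the balance

### The arm

A 6-joint arm with a two-finger parallel gripper is mounted at the origin on the work surface. World frame = base frame: x ahead of the robot, y to its left, z up, the work surface at z = 0. Lengths are in mm, angles in rad, forces in N, time in s.
With the tool pointing down it reaches from about 350 to 850 mm from the base axis. Payload 8.1 kg.
Tool frame: the origin (TCP) lies at the very end of the fingers, on their centre line; the grasp point (between the pads) lies 19 mm behind it (env.grip_depth is the z of the grasp point in the tool frame, in mm); z points along the fingers, y is the direction in which the jaws open and shut (so a half turn about z gives the same grasp; the last joint's range is limited). The gripper opens to 93 mm and grips with 3 to 60 N. Pads are 15 mm wide; open, the fingers measure 128 mm over their backs; the gripper's body (75 mm by 188 mm) begins 65 mm behind the grasp point.
Start: joints at [-1.422, 0.13, 1.488, -0, 1.523, -0.085], TCP at [139.026, -583.675, 218.635] pointing down, gripper open.
Joint ranges: [-2.96, 2.96], [-0.89, 2.26], [0.02, 2.5], [-1.34, 4.48], [0, 2.73], [-2.66, 2.66]. Speed limits (rad/s): [2.39, 2.39, 2.79, 3.14, 3.14, 3.14].

### API

Orientations are given as a unit quaternion [x, y, z, w].
In Python, from station import status, camera, env gives the robot as it stands.
- The arm moves only by the tool arm_command, never from a script. Its argument "steps" is text: rows parted by semicolons, each of 7 numbers parted by spaces: the opening, from -1 (shut) to 1 (fully open), then the shift along the tool's x, y, z in m, then the turn, a rotation vector about the tool's x, y, z in rad. A call has 1 to 5 rows; each row shifts and turns the commanded pose from where the row before left it, along the tool's axes as they then stand; what a row does not reach is not made up. A row lasts 1/12 s, in which the tool goes at most 41.7 mm and 7.16 degrees, less where a joint would pass 70% of its speed; a pose out of reach is approached as far as the arm can. A call with a gripper value outside its range is refused whole. The fingers move at their own pace and stop on an object; the grip force is fixed at half the most. Time passes only in rows, so rows that do not move let the fingers close. It gives the time, the measured TCP pose, the force and the opening at its end, in the units of the state.
- status.observe(): the state, without advancing time (a new reading comes with each control period).
- camera(name): name is "scene" or "top" or "wrist"; returns a dict with "frame" (400x640x3 uint8, red, green, blue), "vertical_fov" (degrees; the focal length in pixels is half the picture's height over the tangent of half this angle, whatever the lens; pixels are square), "cx", "cy" (the principal point, pixels), "T" (4x4, takes a point from camera to world coordinates). Camera axes: x right, y up, looking along -z (the intrinsics and any distortion apply to the point x, -y, -z); pixel columns grow to the right and rows downward; lengths in mm; the calibration is good to about 2 mm. A picture is of the moment at which its call begins. There is no depth.
- env.job_done(): hands the job in, once; it reports no verdict.
The state is a dict: "clock": time; "qpos": joint angles; "qvel": joint speeds; "joint_efforts": joint torques, N m; "ee_pos": TCP position; "orientation": TCP orientation; "force": force on the tool from outside, world axes, zero at the start; "torque": the same for the moment, N m; "gripper_width": finger opening in mm.
Only numpy, scipy, OpenCV 4.12 (cv2) and the standard library are available. Lean on these libraries where they do the work, as an engineer would, in place of code of your own. Each camera call takes 0.05 s, during which the arm holds its last target.

### The job

The low lidded sample jar at the back of the white tray is hemmed in by three bottles: first stand all three bottles in the empty steel tray at the side, then fetch the jar and set it gently, lid up, on the middle of the balance's round pan. Finally put each bottle back in the white tray exactly where it stood before. Keep bottles and jar upright all the time and leave everything else where it is.

Things in the scene. Friction and masses are not known exactly. Their poses are not given: they have to be found in the camera images.
- amber_bottle: Loose round brown-glass bottle, 58 mm diameter, 132 mm high over all, 0.2 to 0.5 kg; black screw cap 33 mm in diameter from 108 to 132 mm above its underside (neck below the cap 27 mm). It can be lifted by the cap. Origin: centre of its underside, z up.
- square_bottle: Loose white plastic bottle with a square body 52 x 52 mm (sides along its x and y), 122 mm high over all, 0.2 to 0.4 kg; round white screw cap 40 mm in diameter from 100 to 122 mm above its underside. It can be lifted by the cap. Origin: centre of its underside, z up.
- metal_bottle: Loose slender round aluminium bottle, 50 mm diameter, 145 mm high over all, 0.15 to 0.35 kg; grey screw cap 30 mm in diameter from 120 to 145 mm above its underside (neck below the cap 24 mm). It can be lifted by the cap. Origin: centre of its underside, z up.
- jar: Loose low round sample jar of clear plastic with dark brown soil in it and a flat clear lid with a small round paper label (22 mm) in its middle, 54 mm diameter, 43 mm high, 0.1 to 0.2 kg, no knob: grip it across its diameter. At the start it stands in the white tray with a bottle on its left, one on its right and one on the robot's side, each only a few mm away; any bottle may have any of these three places. Origin: centre of its underside, z up.
- store_tray: White plastic tray, 210 (x) x 250 (y) mm, rim 22 mm high, walls 4 mm, floor 4 mm thick; fixed. It holds the jar, the three bottles and the carton. Origin: centre of its underside; its x axis points away from the robot (give or take 9 degrees). The jar starts about 30 mm ahead of the origin in x, the bottles about 64 mm from the jar in -x, +y and -y of the tray.
- side_tray: Empty shallow steel tray, 280 (x) x 140 (y) mm, rim 16 mm high (19 mm with its rolled edge), walls 4 mm, floor 4 mm thick; fixed, on the left or on the right of the white tray. The bottles stand here while the jar is fetched. Origin: centre of its underside; x along its length.
- balance: White and grey laboratory balance, fixed, on the side opposite the steel tray; its body is 240 x 180 mm, its top face 62 mm high. On it a round steel pan, 120 mm in diameter, flat, its top face 75 mm above the bench; the pan does not give. Origin: on the bench directly below the pan's centre. Its display faces the robot (-x).
- carton: Loose small cardboard box, 28 (x) x 115 (y) x 55 mm high, standing in the white tray behind the jar, about 13 mm from it. Leave it alone. Origin: centre of its underside.
- weigh_boat: Loose empty square white weighing boat, about 80 mm wide over its rim and 20 mm high, on the bench between the robot and the white tray. Leave it alone. Origin: centre of its underside.
- spatula: Loose thin steel lab spatula, 195 mm long, 6 mm thick, lying on the bench between the robot and the white tray, along its x axis. Leave it alone. Origin: near its middle, on its underside.
There are look-alikes about, which are no part of the job. Several things look just like the jar: the one meant starts farthest from the robot's base.

How it is judged (in metres and radians):
On the way, in this order (a step that is already met when the one before it is completed fails the run):
1. all three bottles stand upright in the steel side tray, released (x of amber_bottle in the frame of side_tray between -0.118 and 0.118 m and y of amber_bottle in the frame of side_tray between -0.053 and 0.053 m and z of each of amber_bottle, square_bottle, metal_bottle in the frame of side_tray below 0.009 m and linear speed of each of amber_bottle, square_bottle, metal_bottle below 0.02 m/s and angular speed of each of amber_bottle, square_bottle, metal_bottle below 0.2 rad/s and angle between each of amber_bottle, square_bottle, metal_bottle's own z axis and vertical below 0.1 rad and contact force between each of amber_bottle, square_bottle, metal_bottle and the fingers below 0.3 N and x of square_bottle in the frame of side_tray between -0.118 and 0.118 m and y of square_bottle in the frame of side_tray between -0.053 and 0.053 m and x of metal_bottle in the frame of side_tray between -0.118 and 0.118 m and y of metal_bottle in the frame of side_tray between -0.053 and 0.053 m), for 0.2 s.
2. the jar stands upright on the middle of the balance pan, released (horizontal distance between jar and balance below 0.015 m and z of jar in the frame of balance between 0.071 and 0.079 m and linear speed of jar below 0.02 m/s and angular speed of jar below 0.2 rad/s and angle between jar's own z axis and vertical below 0.1 rad and contact force between jar and the fingers below 0.3 N), for 0.2 s.
At the end, for the whole second after the job is handed in: The jar stands lid up on the balance pan, its centre within 15 mm of the pan's centre; each bottle stands upright (within 0.1 rad) in the white tray, within 15 mm of where it stood at the start; all four are released and at rest (all of step 2 and distance of each of amber_bottle, square_bottle, metal_bottle from where it was at the start of the episode below 0.015 m and linear speed of each of amber_bottle, square_bottle, metal_bottle below 0.02 m/s and angular speed of each of amber_bottle, square_bottle, metal_bottle below 0.2 rad/s and angle between each of amber_bottle, square_bottle, metal_bottle's own z axis and vertical below 0.1 rad and contact force between each of amber_bottle, square_bottle, metal_bottle and the fingers below 0.3 N); the robot touches nothing.
It fails at once if a bottle or the jar is tipped by more than 0.5 rad (angle between any of amber_bottle, square_bottle, metal_bottle, jar's own z axis and vertical above 0.5 rad).
It fails at once if the jar comes down hard on the balance (faster than 0.3 m/s in the last 12 mm above the pan: a drop or a bump) (horizontal distance between jar and balance below 0.06 m and z of jar in the frame of balance below 0.087 m and linear speed of jar above 0.3 m/s).
It fails at once if the carton, the weighing boat or the spatula is moved by more than 25 mm (distance of any of carton, weigh_boat, spatula from where it was at the start of the episode above 0.025 m).
It also fails if it takes over 136 s, if anything falls off the work surface, if the arm or the gripper's body presses on something with over 40 N, if the wrist force passes 120 N, or if a joint passes its speed limit or range.

## Working session

There is one attempt and no reset: what is moved stays moved. The work goes in short steps, Python scripts to look and compute and a tool call to move; the robot and the scene stay as the last step left them, time stands still between calls to the robot, and variables do not carry over. Pictures are saved under pics/ and viewed, and the job is handed in when it is done.

Besides the shell and the picture viewer there is one more tool, called as a command line: name --argument value ..., lists and objects as JSON in quotes. arm_command: Moves the arm, as the interface text tells. Its arguments: {"type":"object","properties":{"steps":{"type":"string"}},"required":["steps"]}

```bash
ls; mkdir -p pics; python3 - <<'E'
from station import status, camera, env
import cv2
s=status.observe();print(s, env.grip_depth)
for n in ("scene","top","wrist"):
    c=camera(n);print(n,{k:v for k,v in c.items() if k!='frame'})
    cv2.imwrite(f"pics/{n}0.png",c['frame'][:,:,::-1])
E
```

```text
pics
{'clock': 0.0, 'qpos': array([-1.42239947e+00,  1.31186377e-01,  1.48926628e+00, -1.26748110e-05,
        1.52299590e+00, -8.53637154e-02]), 'qvel': array([-0.00053489,  0.00015493, -0.0011765 ,  0.00213577, -0.00085642,
       -0.00011662]), 'joint_efforts': array([ 1.40917015e-03, -5.59834850e+01, -4.91755807e+01,  7.68764759e-02,
        3.49477027e-02, -1.60077325e-04]), 'ee_pos': array([ 138.93644294, -583.10847931,  217.57953066]), 'orientation': array([ 9.93176808e-01,  1.16614609e-01, -3.55677036e-05, -9.27289761e-04]), 'force': array([-0.06309836, -0.63522181,  0.14614559]), 'torque': array([-0.00637393, -0.0217874 ,  0.03194119]), 'gripper_width': 93.04350957395661} -18.8
scene {'vertical_fov': 48.72598067085876, 'cx': 322.565741044097, 'cy': 206.2682073654923, 'T': array([[ 2.81651318e-01, -6.30045049e-01,  7.23682093e-01,
         1.30137318e+03],
       [ 9.59504000e-01,  1.88836874e-01, -2.09028012e-01,
        -2.46727371e+02],
       [-4.96080027e-03,  7.53248877e-01,  6.57716899e-01,
         7.62741728e+02],
       [ 0.00000000e+00,  0.00000000e+00,  0.00000000
[... 212 characters left out ...]
],
       [-9.99912472e-01, -1.27179805e-02, -3.64706613e-03,
         4.48730581e+00],
       [-4.53678419e-03,  7.06457210e-02,  9.97491153e-01,
         1.29581409e+03],
       [ 0.00000000e+00,  0.00000000e+00,  0.00000000e+00,
         1.00000000e+00]])}
wrist {'vertical_fov': 60.51843275339244, 'cx': 321.67028867124355, 'cy': 198.84643857132787, 'T': array([[ 2.31511738e-01,  9.43052207e-01,  2.38861572e-01,
         2.05151511e+02],
       [-9.72828320e-01,  2.25109353e-01,  5.41372250e-02,
        -5.67865766e+02],
       [-2.71574453e-03, -2.44904705e-01,  9.69543351e-01,
         3.83615092e+02],
       [ 0.00000000e+00,  0.00000000e+00,  0.00000000e+00,
         1.00000000e+00]])}
```

View pics/scene0.png

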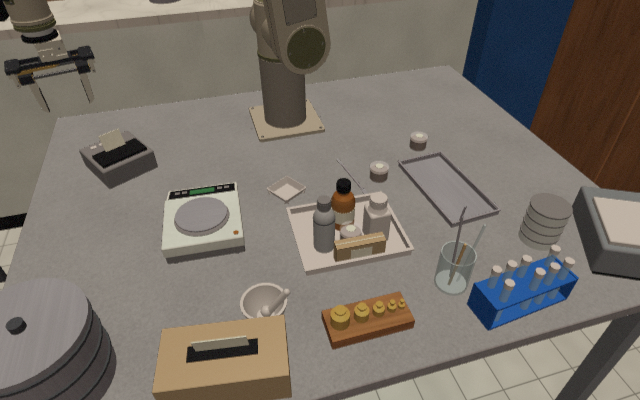

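View pics/top0.png

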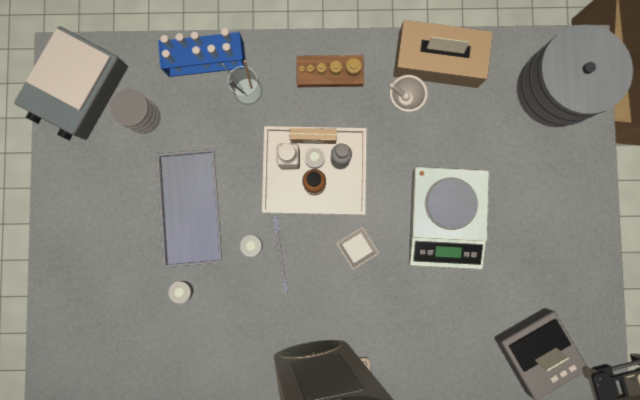

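View pics/wrist0.png

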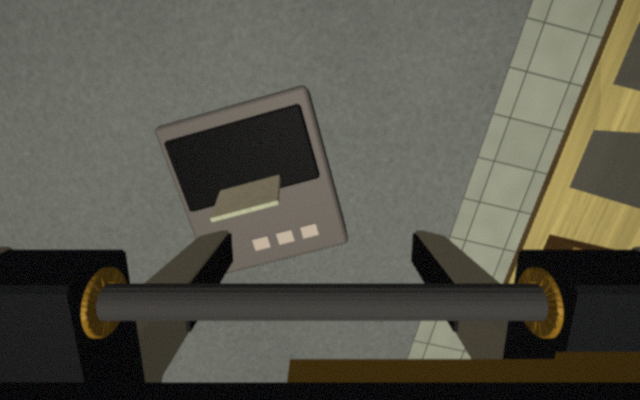

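```bash
cat > h.py <<'E'
import numpy as np, cv2
from station import status, camera, env
def K(c):
    f=200/np.tan(np.radians(c['vertical_fov'])/2); return f
def ray(c,u,v):
    f=K(c); d=np.array([(u-c['cx'])/f,-(v-c['cy'])/f,-1.]); T=c['T']
    return T[:3,3], T[:3,:3]@d
def plane(c,u,v,z):
    o,d=ray(c,u,v); return o+d*(z-o[2])/d[2]
def tri(*obs):
    A=np.zeros((3,3));b=np.zeros(3)
    for c,u,v in obs:
        o,d=ray(c,u,v); d=d/np.linalg.norm(d); P=np.eye(3)-np.outer(d,d); A+=P;b+=P@o
    p=np.linalg.solve(A,b)
    e=[]
    for c,u,v in obs:
        q=proj(c,p); e.append((q[0]-u,q[1]-v))
    return p,np.round(e,1)
def proj(c,p):
    T=c['T']; q=T[:3,:3].T@(np.asarray(p,float)-T[:3,3]); f=K(c)
    return np.array([c['cx']+f*q[0]/-q[2], c['cy']-f*q[1]/-q[2]])
def save(n,img,box=None,k=1):
    if box: x0,y0,x1,y1=box; img=img[y0:y1,x0:x1]
    img=cv2.resize(img,None,fx=k,fy=k,interpolation=cv2.INTER_CUBIC)
    cv2.imwrite(f'pics/{n}.png',img[:,:,::-1])
E
python3 - <<'E'
from h import *
import pickle
t=camera('top');s=camera('scene'); pickle.dump((t,s),open('init.pkl','wb'))
save('top_crop',t['frame'],(250,110,390,220),5)
save('scene_crop',s['frame'],(280,170,420,275),5)
E
```

```text
(no output)
```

View pics/top_crop.png

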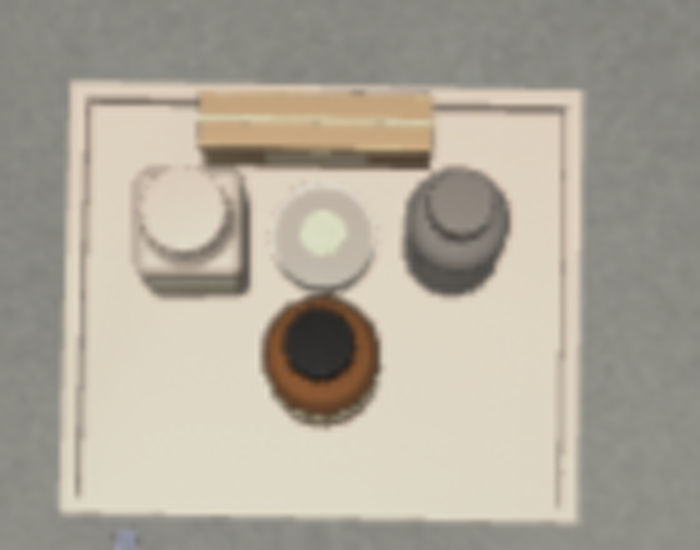

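View pics/scene_crop.png

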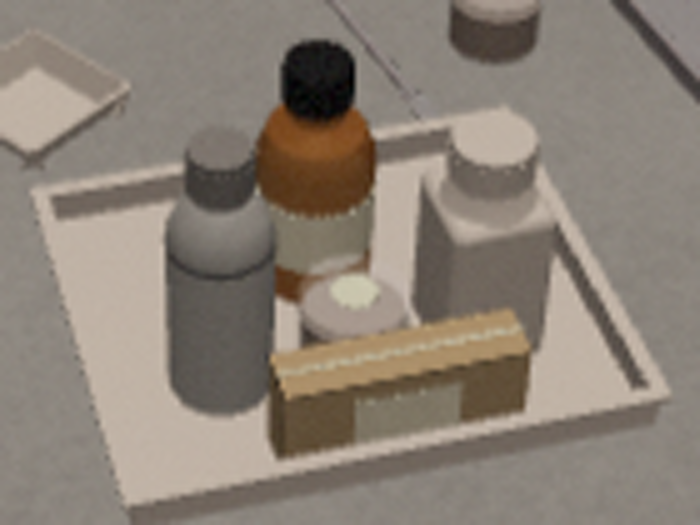

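```bash
python3 - <<'E'
from h import *
import pickle
t,s=pickle.load(open('init.pkl','rb'))
for n,a,b in [('square',(286.6,152),(378.6,197.6)),('amber',(314,177.6),(343.8,181.5)),('metal',(342.2,150.6),(324.4,199.4)),('jar',(314.6,156.4),(350.8,228.2))]:
    print(n,tri((t,*a),(s,*b)))
P=lambda x,y:(250+x/5,110+y/5)
for q in [(72,82),(583,90),(62,514),(577,521)]: print('tray',plane(t,*P(*q),22))
save('side',t['frame'],(140,135,240,280),4)
save('bal',t['frame'],(400,155,500,280),4.5)
save('sside',s['frame'],(370,120,510,230),5)
save('sbal',s['frame'],(150,170,260,265),6)
E
```

```text
square (array([604.79453118,  86.2300248 , 122.56488831]), array([[ 0.1,  0. ],
       [ 0.1, -0. ]]))
amber (array([542.92651892,  23.54862573, 136.33241588]), array([[-0., -0.],
       [-0.,  0.]]))
metal (array([602.61490458, -41.04240973, 146.40077177]), array([[-0.2, -0. ],
       [-0.2,  0. ]]))
jar (array([605.64809558,  22.70260784,  45.25812548]), array([[ 0.1,  0. ],
       [ 0.1, -0. ]]))
tray [687.32047669 149.04005257  22.        ]
tray [ 679.7801676  -108.73989382   22.        ]
tray [469.16136087 155.04360084  22.        ]
tray [ 462.43024053 -101.6717557    22.        ]
```

View pics/side.png

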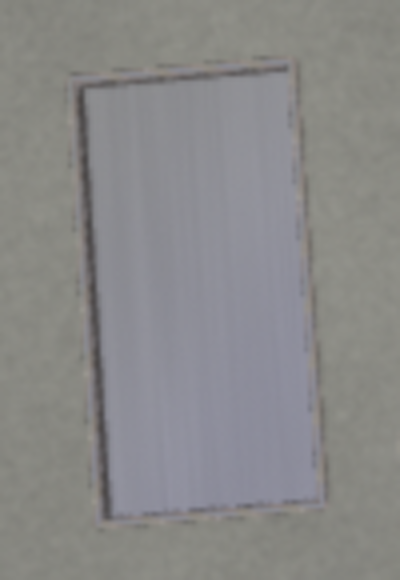

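View pics/bal.png

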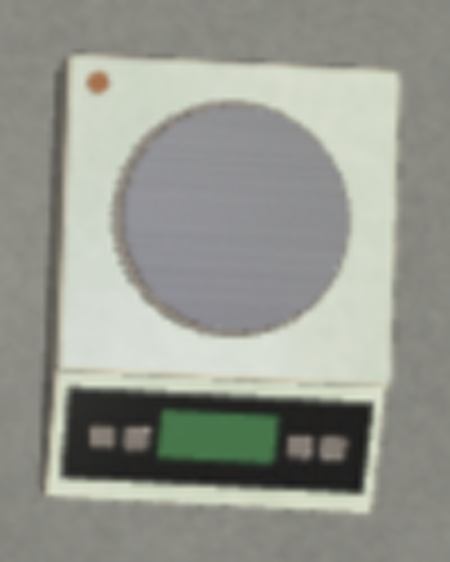

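View pics/sside.png

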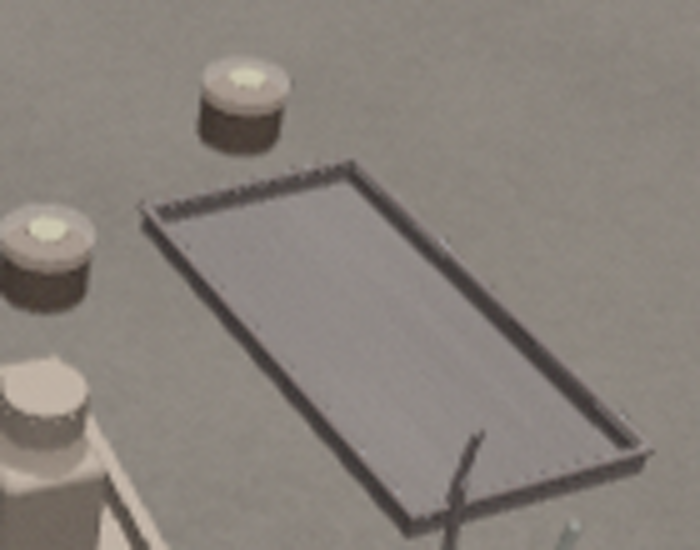

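View pics/sbal.png

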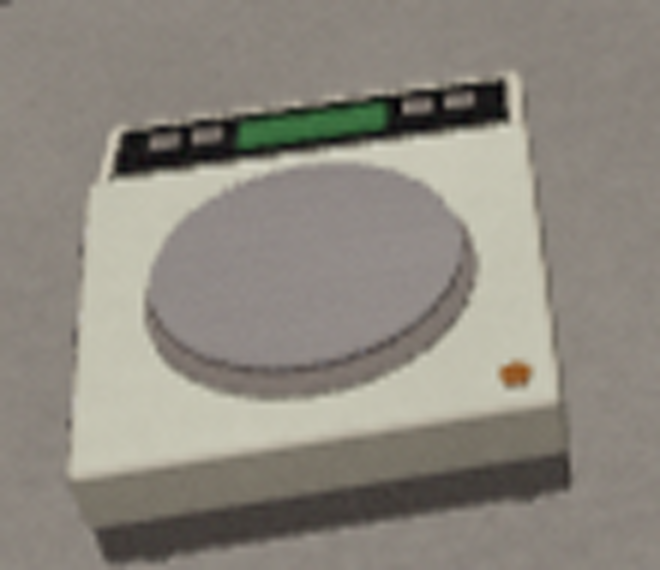

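```bash
python3 - <<'E'
from h import *
import pickle
t,s=pickle.load(open('init.pkl','rb'))
Q=[plane(t,140+x/4,135+y/4,19) for x,y in [(73,78),(297,62),(326,503),(102,524)]]
print('side',np.round(Q),np.mean(Q,0)); 
d=(Q[0]+Q[1]-Q[2]-Q[3]);print('yaw',np.degrees(np.arctan2(d[1],d[0])),np.linalg.norm(d)/2,np.linalg.norm(Q[0]-Q[1]))
S=[plane(s,370+x/5,120+y/5,19) for x,y in [(410,525),(648,455),(350,165),(145,210)]]
print('side scene',np.round(S),np.mean(S,0))
# pan by colour mask in the top view
for c,box in((t,(405,165,495,240)),(s,(155,185,250,245))):
    im=c['frame'][box[1]:box[3],box[0]:box[2]]
    g=cv2.cvtColor(im,cv2.COLOR_RGB2GRAY); m=((g<165)*255).astype('uint8')
    m=cv2.morphologyEx(m,cv2.MORPH_OPEN,np.ones((3,3)))
    n,l,st,ce=cv2.connectedComponentsWithStats(m);print(st[:6].tolist(),np.round(ce[:6],1).tolist())
print('pan top',plane(t,452.7,203.4,75),'scene',plane(s,201.5,214.3,75),tri((t,452.7,203.4),(s,201.5,214.3)))
for n,(u,v) in dict(beakertop=(238,72),dec1=(250,245),dec2=(179,292),boat=(358,247),rack=(200,50)).items(): print(n,plane(t,u,v,50))
E
```

```text
side [[620. 418.  19.]
 [628. 276.  19.]
 [351. 258.  19.]
 [340. 397.  19.]] [484.84038016 337.05273915  19.        ]
yaw 4.061459520033776 278.88435492582914 141.61803382526526
side scene [[640. 272.  19.]
 [629. 412.  19.]
 [353. 391.  19.]
 [360. 256.  19.]] [495.33767354 332.72558283  19.        ]
[[7, 2, 77, 73, 3077], [0, 0, 90, 75, 1496], [15, 6, 4, 4, 15], [20, 13, 53, 52, 2162]] [[44.8, 39.6], [42.3, 30.1], [16.4, 7.6], [45.8, 38.3]]
[[7, 0, 81, 60, 1904], [0, 0, 80, 60, 1279], [47, 0, 48, 60, 771], [19, 12, 56, 40, 1727], [79, 45, 4, 5, 19]] [[47.0, 35.9], [24.9, 14.4], [84.9, 33.7], [46.1, 31.6], [80.6, 47.1]]
pan top [ 483.5316891  -306.23814548   75.        ] scene [ 491.10588971 -305.66646297   75.        ] (array([ 483.9600849 , -306.92272187,   69.20438281]), array([[-0.3, -0. ],
       [-0.3, -0. ]]))
beakertop [819.23984376 210.94681986  50.        ]
dec1 [390.0433022  182.20642319  50.        ]
dec2 [279.10681352 354.04457342  50.        ]
boat [381.97562274 -79.91520776  50.        ]
rack [876.61839046 305.83897963  50.        ]
```

```bash
cat > go.py <<'E'
import sys
from h import *
from scipy.spatial.transform import Rotation as R
# usage: go.py x y z [yaw_deg of tool x]
a=[float(v) for v in sys.argv[1:]]
s=status.observe(); r=R.from_quat(s['orientation'])
d=r.inv().apply(np.array(a[:3])-s['ee_pos'])/1000
yaw=np.radians(a[3] if len(a)>3 else -1.7)
c,q=np.cos(yaw),np.sin(yaw)
tgt=R.from_matrix(np.array([[c,q,0],[q,-c,0],[0,0,-1.]]))
print('t',round(s['clock'],2),'pos',np.round(s['ee_pos'],1),'w',round(s['gripper_width'],1),'F',np.round(s['force'],1))
print('shift(m)',np.round(d,4),'turn',np.round((r.inv()*tgt).as_rotvec(),4))
E
python3 go.py 500 23 250
```

```text
t 0.25 pos [ 139.  -583.4  218.2] w 93.3 F [-1.7 -0.  -0.2]
shift(m) [ 0.4917 -0.5063 -0.0314] turn [-0.0008  0.      0.2635]
```

arm_command --steps "1 0 0 -0.015 0 0 0.088; 1 0 0 -0.015 0 0 0.088; 1 0 0 -0.01 0 0 0.088; 1 0 0 0 0 0 0"

```text
clock: 0.58
ee_pos: [139.2, -584.8, 261.4]
orientation: [1.0, -0.017, 0.0, 0.002]
force: [-0.2, 0.4, 0.2]
gripper_width: 93.0
```

```bash
python3 go.py 500 23 260
```

```text
t 0.58 pos [ 139.2 -584.8  261.4] w 93.0 F [-0.2  0.4  0.2]
shift(m) [ 0.3397 -0.6199 -0.0008] turn [ 0.004  -0.0007 -0.0047]
```

arm_command --steps "1 0.017 -0.031 0 0 0 0; 1 0.017 -0.031 0 0 0 0; 1 0.017 -0.031 0 0 0 0; 1 0.017 -0.031 0 0 0 0; 1 0.017 -0.031 0 0 0 0"

```text
clock: 1.0
ee_pos: [229.0, -429.6, 257.5]
orientation: [1.0, -0.014, -0.0, -0.001]
force: [0.1, -0.3, 0.2]
gripper_width: 92.9
```

arm_command --steps "1 0.017 -0.031 0 0 0 0; 1 0.017 -0.031 0 0 0 0; 1 0.017 -0.031 0 0 0 0; 1 0.017 -0.031 0 0 0 0; 1 0.017 -0.031 0 0 0 0"

```text
clock: 1.42
ee_pos: [318.6, -277.2, 257.8]
orientation: [1.0, -0.014, -0.0, -0.0]
force: [1.1, -1.9, 0.2]
gripper_width: 92.8
```

arm_command --steps "1 0.017 -0.031 0 0 0 0; 1 0.017 -0.031 0 0 0 0; 1 0.017 -0.031 0 0 0 0; 1 0.017 -0.031 0 0 0 0; 1 0.017 -0.031 0 0 0 0"

```text
clock: 1.83
ee_pos: [408.3, -124.8, 257.9]
orientation: [1.0, -0.013, -0.0, -0.0]
force: [1.0, 0.2, -0.3]
gripper_width: 93.1
```

arm_command --steps "1 0.017 -0.031 0 0 0 0; 1 0.017 -0.031 0 0 0 0; 1 0.017 -0.031 0 0 0 0; 1 0.017 -0.031 0 0 0 0; 1 0.017 -0.031 0 0 0 0"

```text
clock: 2.25
ee_pos: [497.9, 27.6, 257.8]
orientation: [1.0, -0.013, -0.0, 0.0]
force: [0.4, -0.6, 1.2]
gripper_width: 93.2
```

```bash
python3 go.py 543 23 260; python3 - <<'E'
from h import *
import pickle
w=camera('wrist');pickle.dump(w,open('w1.pkl','wb'));save('w1',w['frame'])
E
```

```text
t 2.25 pos [497.9  27.6 257.8] w 93.2 F [ 0.4 -0.6  1.2]
shift(m) [ 0.0452  0.0034 -0.0023] turn [0.0001 0.0006 0.0032]
```

View pics/w1.png

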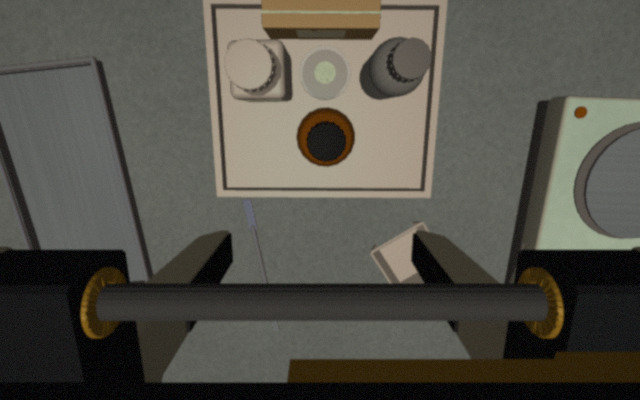

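arm_command --steps "1 0.024 0.002 0 0 0 0.002; 1 0.02 0.002 0 0 0 0; 1 0 0 0 0 0 0"

```text
clock: 2.55
ee_pos: [543.0, 20.5, 256.8]
orientation: [1.0, -0.014, -0.001, 0.0]
force: [0.5, 0.3, -0.8]
gripper_width: 93.1
```

```bash
python3 go.py 543 23 260; python3 - <<'E'
from h import *
import pickle
w1=pickle.load(open('w1.pkl','rb'))
w=camera('wrist');pickle.dump(w,open('w2.pkl','wb'));save('w2c',w['frame'],(190,0,450,240),3);save('w1c',w1['frame'],(190,0,450,200),3)
E
```

```text
t 2.55 pos [543.   20.5 256.8] w 93.1 F [ 0.5  0.3 -0.8]
shift(m) [-0.0001 -0.0025 -0.0032] turn [0.0001 0.0013 0.0012]
```

View pics/w2c.png

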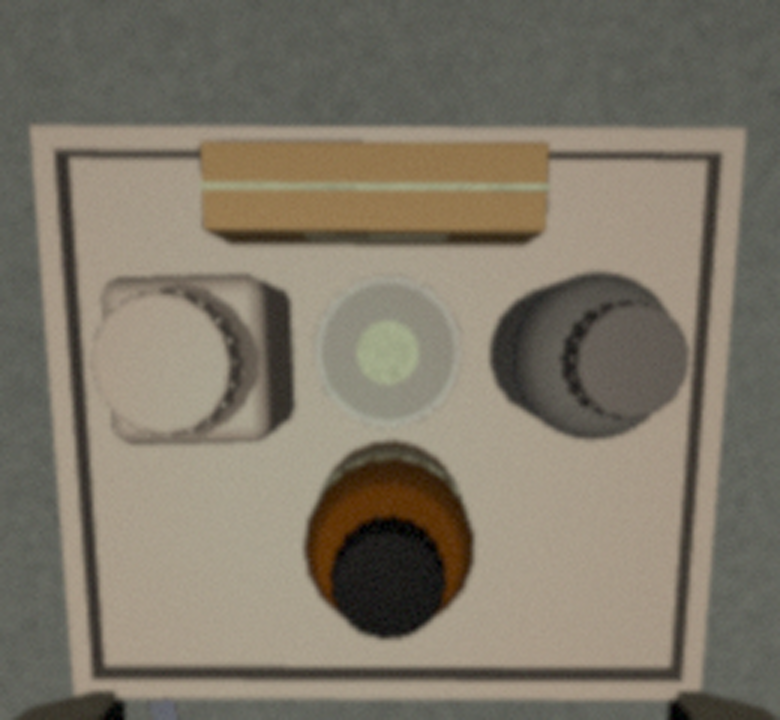

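View pics/w1c.png

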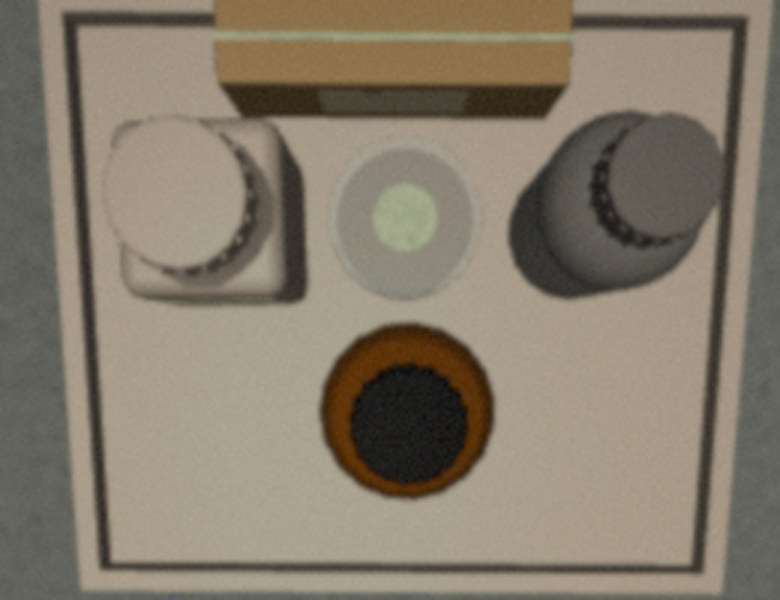

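```bash
python3 - <<'E'
from h import *
import pickle
w1=pickle.load(open('w1.pkl','rb'));w2=pickle.load(open('w2.pkl','rb'));t,s=pickle.load(open('init.pkl','rb'))
P=lambda q:(190+q[0]/3,q[1]/3)
for n,a,b,h,ta,sb in [('sq',(174,192),(161,362),126,(286.6,152),(378.6,197.6)),('me',(666,177),(633,360),149,(342.2,150.6),(324.4,199.4)),('am',(408,425),(388,580),136,(314,177.6),(343.8,181.5)),('jar',(405,217),(388,352),47,(314.6,156.4),(350.8,228.2))]:
    print(n,np.round(tri((w1,*P(a)),(w2,*P(b)))[0],1),'planes',np.round(plane(w1,*P(a),h),1),np.round(plane(w2,*P(b),h),1),'top',np.round(plane(t,*ta,h),1),'scene',np.round(plane(s,*sb,h),1),'all',np.round(tri((w1,*P(a)),(w2,*P(b)),(t,*ta),(s,*sb))[0],1))
# tray corners (z22) in w2
for q in [(32,126),(746,129),(702,698),(78,694)]: print(np.round(plane(w2,*P(q),22),1))
E
```

```text
sq [605.7  85.5 123.4] planes [605.4  85.  126. ] [605.7  84.8 126. ] top [604.3  86.2 126. ] scene [608.5  84.2 126. ] all [605.4  85.8 122.9]
me [603.1 -43.6 145.1] planes [602.5 -42.6 149. ] [603.2 -42.7 149. ] top [602.1 -41.3 149. ] scene [605.7 -41.6 149. ] all [602.9 -42.1 147.4]
am [541.1  22.9 126.9] planes [541.9  23.1 136. ] [543.3  22.7 136. ] top [542.9  23.5 136. ] scene [542.5  23.8 136. ] all [542.8  23.2 136.2]
jar [605.5  21.6  48.3] planes [605.6  21.6  47. ] [605.4  21.5  47. ] top [605.4  22.8  47. ] scene [607.3  21.9  47. ] all [605.7  22.1  45.5]
[687.9 147.5  22. ]
[ 679.5 -109.5   22. ]
[ 462.6 -103.5   22. ]
[471.7 153.5  22. ]
```

arm_command --steps "1 0 -0.0025 0.03 0 0 0; 1 0 0 0.03 0 0 0; 1 0 0 0.03 0 0 0; 1 0 0 0.03 0 0 0; 1 0 0 0 0 0 0"

```text
clock: 3.02
ee_pos: [536.1, 23.0, 131.4]
orientation: [1.0, -0.015, -0.006, -0.0]
force: [-1.6, 0.4, -1.1]
gripper_width: 93.0
```

```bash
python3 go.py 542.6 23 110; python3 - <<'E'
from h import *
w=camera('wrist');save('w3',w['frame'])
E
```

```text
t 3.02 pos [536.1  23.  131.4] w 93.0 F [-1.6  0.4 -1.1]
shift(m) [ 0.0067 -0.0002  0.0213] turn [-0.0004  0.0113 -0.0011]
```

View pics/w3.png

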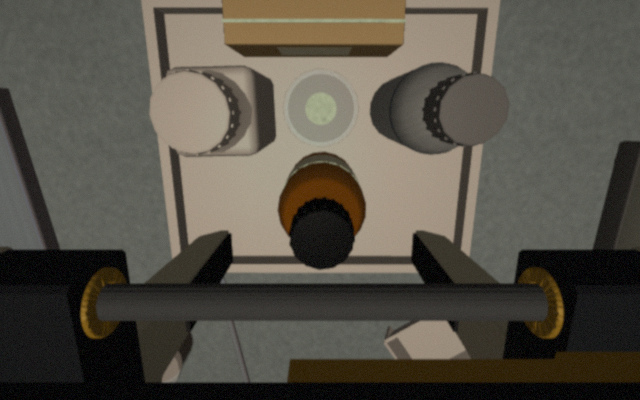

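arm_command --steps "1 0 0 0.008 0 0 0; 1 0 0 0 0 0 0; 1 0 0 0 0 0 0"

```text
clock: 3.32
ee_pos: [542.5, 22.8, 132.5]
orientation: [1.0, -0.016, 0.001, 0.0]
force: [0.3, -0.1, 0.1]
gripper_width: 93.1
```

```bash
python3 go.py 542.6 23 110
```

```text
t 3.32 pos [542.5  22.8 132.5] w 93.1 F [ 0.3 -0.1  0.1]
shift(m) [ 0.     -0.0002  0.0225] turn [ 0.     -0.0026 -0.0023]
```

arm_command --steps "1 0 0 0.012 0 0 0; 1 0 0 0.0105 0 0 0; 1 0 0 0 0 0 0; 1 0 0 0 0 0 0; -1 0 0 0 0 0 0"

```text
clock: 3.73
ee_pos: [541.3, 22.9, 107.9]
orientation: [1.0, -0.016, -0.0, -0.0]
force: [0.1, -0.1, 0.2]
gripper_width: 89.6
```

arm_command --steps "-1 0 0 0 0 0 0; -1 0 0 0 0 0 0; -1 0 0 0 0 0 0; -1 0 0 0 0 0 0; -1 0 0 0 0 0 0"

```text
clock: 4.15
ee_pos: [541.7, 22.9, 108.3]
orientation: [1.0, -0.016, 0.0, 0.0]
force: [0.3, -0.5, 0.1]
gripper_width: 57.7
```

```bash
python3 go.py 542.6 23 110; python3 - <<'E'
from h import *
w=camera('wrist');save('w4',w['frame'])
E
```

```text
t 4.15 pos [541.7  22.9 108.3] w 57.7 F [ 0.3 -0.5  0.1]
shift(m) [ 0.0009 -0.0001 -0.0017] turn [ 0.     -0.0004 -0.0024]
```

View pics/w4.png

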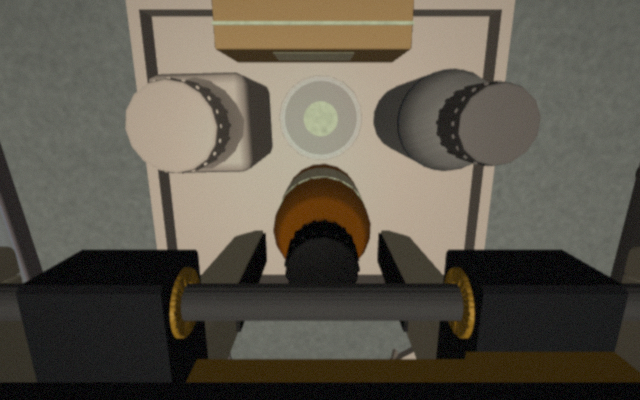

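arm_command --steps "-1 0 0 -0.001 0 0 0; -1 0 0 0 0 0 0; -1 0 0 0 0 0 0; -1 0 0 0 0 0 0; -1 0 0 0 0 0 0"

```text
clock: 4.62
ee_pos: [541.6, 22.9, 109.3]
orientation: [1.0, -0.016, 0.0, -0.0]
force: [-0.3, 0.1, 1.0]
gripper_width: 32.1
```

arm_command --steps "-1 0 0 0 0 0 0; -1 0 0 0 0 0 0"

```text
clock: 4.78
ee_pos: [541.6, 22.9, 109.3]
orientation: [1.0, -0.016, 0.0, 0.0]
force: [-0.4, 0.7, 1.2]
gripper_width: 32.2
```

```bash
python3 go.py 542.6 23 110
```

```text
t 4.78 pos [541.6  22.9 109.3] w 32.2 F [-0.4  0.7  1.2]
shift(m) [ 0.001  -0.0001 -0.0007] turn [ 0.     -0.0002 -0.0025]
```

arm_command --steps "-1 0 0 -0.008 0 0 0; -1 0 0 -0.012 0 0 0; -1 0 0 -0.02 0 0 0; -1 0 0 -0.025 0 0 0; -1 0 0 -0.025 0 0 0"

```text
clock: 5.2
ee_pos: [540.7, 22.9, 200.1]
orientation: [1.0, -0.016, -0.001, -0.0]
force: [0.7, -0.4, -4.4]
gripper_width: 32.7
```

```bash
python3 go.py 405 331 200
```

```text
t 5.2 pos [540.7  22.9 200.1] w 32.7 F [ 0.7 -0.4 -4.4]
shift(m) [-0.1456 -0.3035  0.0004] turn [-0.      0.0017 -0.0025]
```

arm_command --steps "-1 -0.006 -0.0125 0 0 0 0; -1 -0.012 -0.025 0 0 0 0; -1 -0.0135 -0.0275 0 0 0 0; -1 -0.0135 -0.0275 0 0 0 0; -1 -0.0135 -0.0275 0 0 0 0"

```text
clock: 5.62
ee_pos: [485.4, 146.1, 198.6]
orientation: [1.0, -0.016, -0.001, -0.0]
force: [0.7, 0.5, -4.3]
gripper_width: 32.4
```

arm_command --steps "-1 -0.0135 -0.0275 0 0 0 0; -1 -0.0135 -0.0275 0 0 0 0; -1 -0.0135 -0.0275 0 0 0 0; -1 -0.0135 -0.0275 0 0 0 0; -1 -0.01 -0.02 0 0 0 0"

```text
clock: 6.03
ee_pos: [424.9, 279.0, 198.6]
orientation: [1.0, -0.016, -0.001, -0.0]
force: [0.4, 0.5, -5.0]
gripper_width: 32.6
```

```bash
python3 go.py 405 331 200;python3 - <<'E'
from h import *
import pickle
w=camera('wrist');pickle.dump(w,open('w5.pkl','wb'));save('w5',w['frame'])
E
```

```text
t 6.03 pos [424.9 279.  198.6] w 32.6 F [ 0.4  0.5 -5. ]
shift(m) [-0.0215 -0.0513 -0.0014] turn [-0.0004  0.0014 -0.0014]
```

View pics/w5.png

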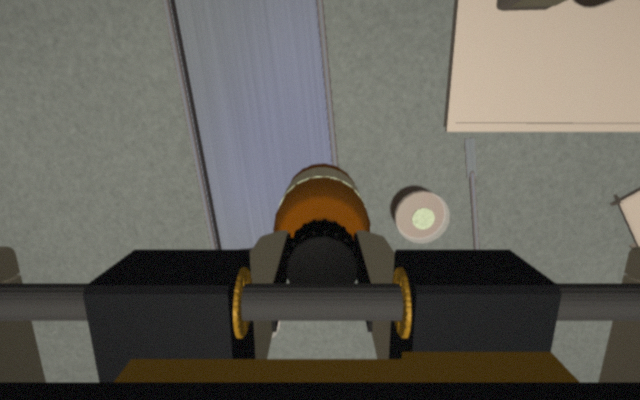

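```bash
python3 - <<'E'
from h import *
import pickle
w=pickle.load(open('w5.pkl','rb'))
for q in [(191,100),(211,220),(326,100),(333,160)]: print(np.round(plane(w,*q,19),1))
E
```

```text
[507.9 403.5  19. ]
[385.7 397.6  19. ]
[503.8 272.7  19. ]
[445.3 267.3  19. ]
```

arm_command --steps "-1 -0.011 -0.025 0 0 0 0; -1 -0.008 -0.02 0 0 0 0; -1 -0.0025 -0.006 0 0 0 0; -1 0 0 0 0 0 0"

```text
clock: 6.42
ee_pos: [405.9, 329.6, 198.6]
orientation: [1.0, -0.015, -0.001, 0.0]
force: [0.8, 0.0, -4.3]
gripper_width: 32.4
```

```bash
python3 go.py 405 331 110
```

```text
t 6.42 pos [405.9 329.6 198.6] w 32.4 F [ 0.8  0.  -4.3]
shift(m) [-0.0008 -0.0014  0.0886] turn [0.0003 0.0012 0.    ]
```

arm_command --steps "-1 0 -0.001 0.02 0 0 0; -1 0 0 0.02 0 0 0; -1 0 0 0.02 0 0 0; -1 0 0 0.015 0 0 0; -1 0 0 0.006 0 0 0"

```text
clock: 6.83
ee_pos: [405.9, 327.3, 115.0]
orientation: [1.0, -0.016, -0.002, 0.002]
force: [-1.1, -0.1, -4.9]
gripper_width: 32.8
```

arm_command --steps "-1 0 0 0.003 0 0 0; -1 0 0 0 0 0 0; -1 0 0 0 0 0 0"

```text
clock: 7.08
ee_pos: [408.0, 329.4, 116.2]
orientation: [1.0, -0.016, 0.001, -0.0]
force: [0.3, -0.3, -4.1]
gripper_width: 32.1
```

```bash
python3 go.py 405 331 109.5
```

```text
t 7.08 pos [408.  329.4 116.2] w 32.1 F [ 0.3 -0.3 -4.1]
shift(m) [-0.0031 -0.0015  0.0067] turn [-0.0007 -0.0012 -0.0029]
```

arm_command --steps "-1 -0.002 -0.001 0.003 0 0 0; -1 0 0 0.002 0 0 0; -1 0 0 0.0015 0 0 0; -1 0 0 0 0 0 0; -1 0 0 0 0 0 0"

```text
clock: 7.5
ee_pos: [405.8, 330.8, 109.5]
orientation: [1.0, -0.016, 0.001, -0.0]
force: [-0.6, -0.9, 1.9]
gripper_width: 31.9
```

arm_command --steps "0.6 0 0 0 0 0 0; 0.6 0 0 0 0 0 0; 0.6 0 0 0 0 0 0; 0.6 0 0 0 0 0 0; 0.6 0 0 -0.005 0 0 0"

```text
clock: 7.92
ee_pos: [404.7, 330.1, 112.8]
orientation: [1.0, -0.016, -0.001, 0.0]
force: [-0.1, -0.6, -0.1]
gripper_width: 61.2
```

arm_command --steps "0.6 0 0 -0.015 0 0 0; 0.6 0 0 -0.03 0 0 0; 0.6 0 0 -0.03 0 0 0; 0.6 0 0 -0.02 0 0 0; 0.6 0 0 0 0 0 0"

```text
clock: 8.33
ee_pos: [407.8, 332.1, 214.9]
orientation: [1.0, -0.016, 0.004, -0.003]
force: [0.2, 0.4, 1.1]
gripper_width: 74.4
```

```bash
python3 go.py 605.5 85.3 210;python3 - <<'E'
from h import *
w=camera('wrist');save('w6',w['frame'])
s=camera('scene');save('s6',s['frame'])
E
```

```text
t 8.33 pos [407.8 332.1 214.9] w 74.4 F [0.2 0.4 1.1]
shift(m) [0.2055 0.2403 0.0051] turn [-0.0052 -0.0072 -0.0024]
```

View pics/s6.png

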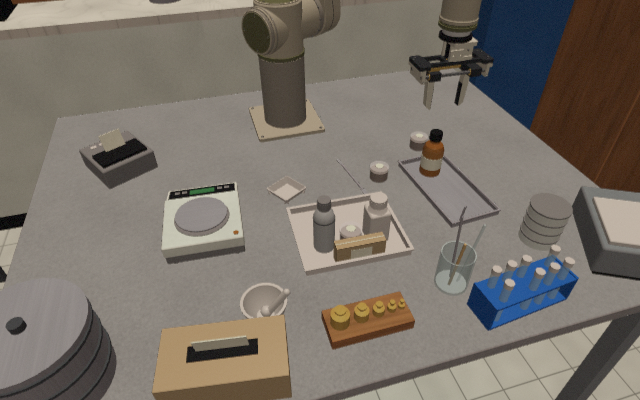

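arm_command --steps "0.6 0.0205 0.024 0 0 0 0; 0.6 0.0205 0.024 0 0 0 0; 0.6 0.0205 0.024 0 0 0 0; 0.6 0.0205 0.024 0 0 0 0; 0.6 0.0205 0.024 0 0 0 0"

```text
clock: 8.85
ee_pos: [503.6, 205.7, 206.6]
orientation: [1.0, -0.016, -0.001, 0.0]
force: [-0.4, 1.0, 0.5]
gripper_width: 74.7
```

arm_command --steps "0.6 0.0205 0.024 0 0 0 0; 0.6 0.0205 0.024 0 0 0 0; 0.6 0.0205 0.024 0 0 0 0; 0.6 0.0205 0.024 0 0 0 0; 0.6 0.0205 0.024 0 0 0 0"

```text
clock: 9.27
ee_pos: [602.2, 82.5, 206.4]
orientation: [1.0, -0.016, -0.002, 0.0]
force: [0.8, 0.8, 0.2]
gripper_width: 74.4
```

arm_command --steps "0.6 0 0 0.01 0 0 0; 0.6 0 0 0 0 0 0; 0.6 0 0 0 0 0 0"

```text
clock: 9.52
ee_pos: [600.9, 84.1, 196.1]
orientation: [1.0, -0.016, -0.002, -0.0]
force: [-0.1, -0.5, 0.8]
gripper_width: 74.2
```

```bash
python3 go.py 605.5 85.3 105;python3 - <<'E'
from h import *
import pickle
w=camera('wrist');pickle.dump(w,open('w7.pkl','wb'));save('w7',w['frame'])
E
```

```text
t 9.52 pos [600.9  84.1 196.1] w 74.2 F [-0.1 -0.5  0.8]
shift(m) [ 0.005  -0.0014  0.0911] turn [-0.      0.0046 -0.0031]
```

View pics/w7.png

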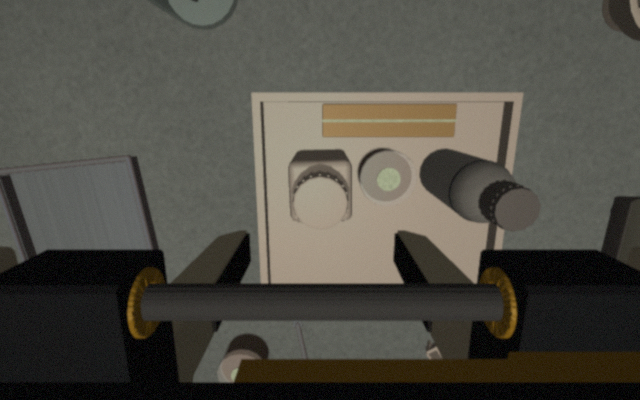

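```bash
python3 - <<'E'
from h import *
import pickle
w=pickle.load(open('w7.pkl','rb'))
print(plane(w,321,203,126),plane(w,133,157,19))
E
```

```text
[605.80913102  84.57585239 126.        ] [630.67695188 272.43110854  19.        ]
```

arm_command --steps "0.6 0.005 -0.001 0.02 0 0.0046 0; 0.6 0 0 0.025 0 0 0; 0.6 0 0 0.02 0 0 0; 0.6 0 0 0 0 0 0; 0.6 0 0 0 0 0 0"

```text
clock: 9.98
ee_pos: [606.2, 85.9, 132.7]
orientation: [1.0, -0.015, 0.001, 0.0]
force: [-0.3, -0.9, 0.2]
gripper_width: 74.8
```

```bash
python3 go.py 605.5 85.3 104
```

```text
t 9.98 pos [606.2  85.9 132.7] w 74.8 F [-0.3 -0.9  0.2]
shift(m) [-0.0007  0.0006  0.0287] turn [ 0.0001 -0.0016 -0.001 ]
```

arm_command --steps "0.6 -0.0005 0.001 0.014 0 0 0; 0.6 0 0 0.013 0 0 0; -0.1 0 0 0 0 0 0; -1 0 0 0 0 0 0; -1 0 0 0 0 0 0"

```text
clock: 10.4
ee_pos: [607.4, 83.8, 106.9]
orientation: [1.0, -0.016, 0.002, 0.0]
force: [-0.6, 0.2, 0.6]
gripper_width: 59.2
```

arm_command --steps "-1 0 0 0 0 0 0; -1 0 0 0 0 0 0; -1 0 0 0 0 0 0; -1 0 0 0 0 0 0; -1 0 0 0 0 0 0"

```text
clock: 10.82
ee_pos: [607.8, 83.9, 107.3]
orientation: [1.0, -0.016, 0.003, -0.0]
force: [-1.0, -0.2, 3.3]
gripper_width: 39.3
```

```bash
python3 go.py 605.5 85.3 104
```

```text
t 10.82 pos [607.8  83.9 107.3] w 39.3 F [-1.  -0.2  3.3]
shift(m) [-0.0024 -0.0013  0.0033] turn [-0.0002 -0.0057 -0.0025]
```

arm_command --steps "-1 0 0 0 0 0 0; -1 0 0 -0.008 0 0 0; -1 0 0 -0.015 0 0 0; -1 0 0 -0.025 0 0 0; -1 0 0 -0.03 0 0 0"

```text
clock: 11.23
ee_pos: [604.9, 83.6, 182.8]
orientation: [1.0, -0.016, -0.001, 0.0]
force: [1.0, 0.0, -2.7]
gripper_width: 39.4
```

arm_command --steps "-1 0 0 -0.005 0 0 0; -1 0 0 0 0 0 0"

```text
clock: 11.4
ee_pos: [608.7, 83.9, 192.7]
orientation: [1.0, -0.016, 0.005, -0.0]
force: [-0.1, 0.2, -2.0]
gripper_width: 39.4
```

```bash
python3 go.py 489 336 190
```

```text
t 11.4 pos [608.7  83.9 192.7] w 39.4 F [-0.1  0.2 -2. ]
shift(m) [-0.1278 -0.2481  0.0015] turn [-0.0003 -0.0098 -0.0025]
```

arm_command --steps "-1 -0.007 -0.014 0 0 0 0; -1 -0.0142 -0.0275 0 0 0 0; -1 -0.0142 -0.0275 0 0 0 0; -1 -0.0142 -0.0275 0 0 0 0; -1 -0.0142 -0.0275 0 0 0 0"

```text
clock: 11.82
ee_pos: [544.6, 211.0, 186.3]
orientation: [1.0, -0.016, 0.0, 0.001]
force: [0.5, 0.5, -2.1]
gripper_width: 39.1
```

arm_command --steps "-1 -0.0142 -0.0275 0 0 0 0; -1 -0.0142 -0.0275 0 0 0 0; -1 -0.0142 -0.0275 0 0 0 0; -1 -0.0142 -0.0275 0 0 0 0; -1 -0.006 -0.012 0 0 0 0"

```text
clock: 12.23
ee_pos: [484.5, 336.7, 186.1]
orientation: [1.0, -0.015, 0.0, 0.0]
force: [-0.0, 0.1, -2.9]
gripper_width: 39.3
```

arm_command --steps "-1 0 0 0.01 0 0 0; -1 0 0 0.01 0 0 0; -1 0 0 0 0 0 0; -1 0 0 0 0 0 0"

```text
clock: 12.57
ee_pos: [487.7, 332.0, 166.6]
orientation: [1.0, -0.017, 0.001, 0.001]
force: [0.4, 0.3, -2.4]
gripper_width: 39.6
```

```bash
python3 go.py 489 336 107;python3 - <<'E'
from h import *
w=camera('wrist');save('w8',w['frame'])
E
```

```text
t 12.57 pos [487.7 332.  166.6] w 39.6 F [ 0.4  0.3 -2.4]
shift(m) [ 0.0011 -0.0042  0.0596] turn [ 0.0025 -0.0012 -0.0038]
```

View pics/w8.png

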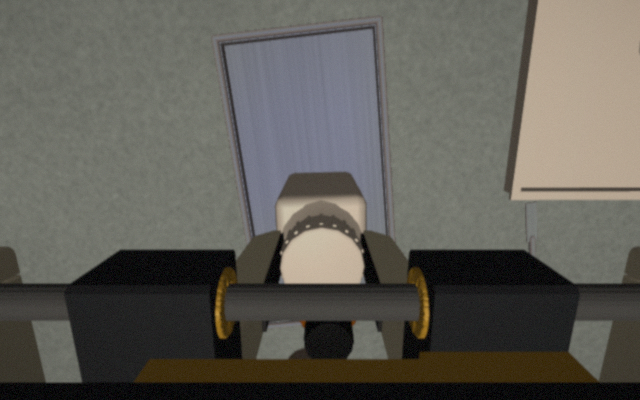

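Placing the square bottle in the middle slot; the amber one is behind it, well clear.

arm_command --steps "-1 0.001 -0.004 0.015 0 0 0; -1 0 0 0.02 0 0 0; -1 0 0 0.012 0 0 0; -1 0 0 0.004 0 0 0; -1 0 0 0 0 0 0"

```text
clock: 13.03
ee_pos: [489.2, 336.6, 116.6]
orientation: [1.0, -0.017, 0.001, 0.001]
force: [0.5, 0.2, -1.3]
gripper_width: 39.4
```

arm_command --steps "-1 0 0 0 0 0 0; -1 0 0 0 0 0 0"

```text
clock: 13.2
ee_pos: [490.7, 337.9, 119.4]
orientation: [1.0, -0.016, 0.003, -0.0]
force: [0.3, -1.4, -2.2]
gripper_width: 39.6
```

```bash
python3 go.py 489 336 107
```

```text
t 13.2 pos [490.7 337.9 119.4] w 39.6 F [ 0.3 -1.4 -2.2]
shift(m) [-0.0017  0.002   0.0124] turn [-0.001  -0.0062 -0.0029]
```

arm_command --steps "-1 -0.001 0.001 0.005 0 0 0; -1 0 0 0.004 0 0 0; -1 0 0 0 0 0 0; -1 0 0 0 0 0 0"

```text
clock: 13.53
ee_pos: [488.5, 336.6, 108.7]
orientation: [1.0, -0.016, 0.002, 0.0]
force: [0.2, 0.6, -2.9]
gripper_width: 39.2
```

arm_command --steps "-1 0 0 0.0015 0 0 0; -1 0 0 0.0015 0 0 0; -1 0 0 0 0 0 0"

```text
clock: 13.78
ee_pos: [489.5, 337.1, 107.3]
orientation: [1.0, -0.016, 0.003, -0.0]
force: [-1.9, -0.8, 3.5]
gripper_width: 39.5
```

Contact; release, rise.

arm_command --steps "0.6 0 0 0 0 0 0; 0.6 0 0 0 0 0 0; 0.6 0 0 0 0 0 0; 0.6 0 0 0 0 0 0; 0.6 0 0 -0.005 0 0 0"

```text
clock: 14.2
ee_pos: [488.1, 336.3, 109.9]
orientation: [1.0, -0.016, 0.001, 0.001]
force: [-0.3, -1.0, 0.5]
gripper_width: 68.1
```

arm_command --steps "0.6 0 0 -0.015 0 0 0; 0.6 0 0 -0.03 0 0 0; 0.6 0 0 -0.03 0 0 0; 0.6 0 0 -0.03 0 0 0; 0.6 0 0 -0.015 0 0 0"

```text
clock: 14.62
ee_pos: [489.5, 337.5, 236.1]
orientation: [1.0, -0.016, 0.005, -0.001]
force: [1.0, -0.6, 0.7]
gripper_width: 74.5
```

```bash
python3 go.py 603 -42.3 230
```

```text
t 14.62 pos [489.5 337.5 236.1] w 74.5 F [ 1.  -0.6  0.7]
shift(m) [0.1256 0.376  0.0062] turn [-0.0029 -0.0093 -0.0025]
```

arm_command --steps "0.6 0.0105 0.0313 0 0 0 0; 0.6 0.0105 0.0313 0 0 0 0; 0.6 0.0105 0.0313 0 0 0 0; 0.6 0.0105 0.0313 0 0 0 0; 0.6 0.0105 0.0313 0 0 0 0"

```text
clock: 15.03
ee_pos: [535.9, 177.3, 231.8]
orientation: [1.0, -0.016, 0.003, -0.0]
force: [0.0, 0.5, 1.0]
gripper_width: 74.6
```

arm_command --steps "0.6 0.0105 0.0313 0 0 0 0; 0.6 0.0105 0.0313 0 0 0 0; 0.6 0.0105 0.0313 0 0 0 0; 0.6 0.0105 0.0313 0 0 0 0; 0.6 0.0105 0.0313 0 0 0 0"

```text
clock: 15.45
ee_pos: [583.4, 18.9, 232.1]
orientation: [1.0, -0.016, 0.003, 0.0]
force: [0.8, 0.9, -0.5]
gripper_width: 74.4
```

arm_command --steps "0.6 0.0105 0.0313 0 0 0 0; 0.6 0.0105 0.0313 0 0 0 0; 0.6 0 0 0 0 0 0; 0.6 0 0 0 0 0 0"

```text
clock: 15.78
ee_pos: [602.2, -44.4, 231.7]
orientation: [1.0, -0.018, 0.002, 0.0]
force: [-0.3, 0.0, -0.3]
gripper_width: 74.4
```

```bash
python3 go.py 603 -42.3 130;python3 - <<'E'
from h import *
import pickle
w=camera('wrist');pickle.dump(w,open('w9.pkl','wb'));save('w9',w['frame'])
E
```

```text
t 15.78 pos [602.2 -44.4 231.7] w 74.4 F [-0.3  0.  -0.3]
shift(m) [ 0.0003 -0.0022  0.1017] turn [-0.     -0.0044 -0.0056]
```

View pics/w9.png

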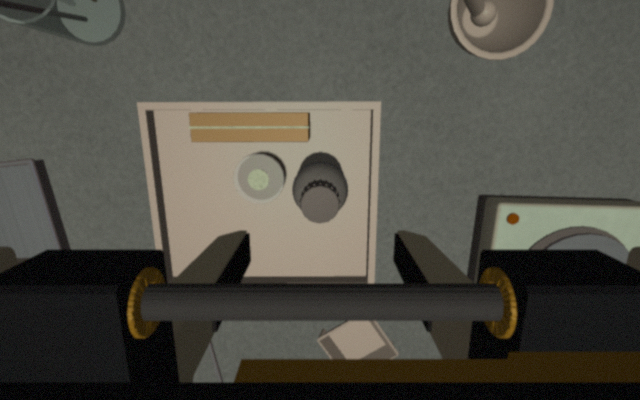

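```bash
python3 - <<'E'
from h import *
import pickle
w=pickle.load(open('w9.pkl','rb'))
print(plane(w,321,203,149))
E
```

```text
[604.48622222 -43.80317865 149.        ]
```

arm_command --steps "0.6 0.0005 -0.002 0.02 0 -0.003 -0.003; 0.6 0 0 0.025 0 0 0; 0.6 0 0 0.025 0 0 0; 0.6 0 0 0 0 0 0; 0.6 0 0 0 0 0 0"

```text
clock: 16.25
ee_pos: [601.4, -39.2, 160.4]
orientation: [1.0, -0.014, -0.001, -0.0]
force: [-0.0, 0.1, -0.2]
gripper_width: 74.5
```

```bash
python3 go.py 602.8 -42.8 126
```

```text
t 16.25 pos [601.4 -39.2 160.4] w 74.5 F [-0.   0.1 -0.2]
shift(m) [0.0016 0.0036 0.0344] turn [-0.0007  0.0021  0.002 ]
```

arm_command --steps "0.6 0.0016 0.0036 0.012 0 0 0; 0.6 0 0 0.012 0 0 0; 0.6 0 0 0.0095 0 0 0; 0.6 0 0 0 0 0 0; 0.2 0 0 0 0 0 0"

```text
clock: 16.67
ee_pos: [603.7, -44.3, 127.3]
orientation: [1.0, -0.015, -0.0, -0.0]
force: [-1.0, 0.2, 0.0]
gripper_width: 70.9
```

```bash
python3 go.py 602.8 -42.8 126
```

```text
t 16.67 pos [603.7 -44.3 127.3] w 70.9 F [-1.   0.2  0. ]
shift(m) [-0.001  -0.0014  0.0013] turn [-0.0003  0.0001  0.0003]
```

arm_command --steps "-1 0 -0.0015 0.001 0 0 0; -1 0 0 0 0 0 0; -1 0 0 0 0 0 0; -1 0 0 0 0 0 0; -1 0 0 0 0 0 0"

```text
clock: 17.08
ee_pos: [604.7, -42.9, 127.6]
orientation: [1.0, -0.015, 0.001, 0.0]
force: [-0.0, -0.1, 0.4]
gripper_width: 39.0
```

arm_command --steps "-1 0 0 0 0 0 0; -1 0 0 0 0 0 0; -1 0 0 0 0 0 0; -1 0 0 0 0 0 0"

```text
clock: 17.42
ee_pos: [604.6, -42.8, 127.3]
orientation: [1.0, -0.015, 0.001, 0.0]
force: [0.1, 0.5, 0.7]
gripper_width: 29.7
```

```bash
python3 go.py 602.8 -42.8 200
```

```text
t 17.42 pos [604.6 -42.8 127.3] w 29.7 F [0.1 0.5 0.7]
shift(m) [-0.0016  0.     -0.0727] turn [ 0.     -0.0019  0.0004]
```

arm_command --steps "-1 0 0 -0.008 0 0 0; -1 0 0 -0.015 0 0 0; -1 0 0 -0.025 0 0 0; -1 0 0 -0.03 0 0 0; -1 0 0 -0.01 0 0 0"

```text
clock: 17.83
ee_pos: [605.9, -43.1, 220.1]
orientation: [1.0, -0.015, 0.003, 0.0]
force: [0.6, 0.0, -1.9]
gripper_width: 29.1
```

```bash
python3 go.py 573 341 215
```

```text
t 17.83 pos [605.9 -43.1 220.1] w 29.1 F [ 0.6  0.  -1.9]
shift(m) [-0.0441 -0.383   0.0045] turn [ 0.0007 -0.0069  0.0005]
```

arm_command --steps "-1 -0.002 -0.015 0 0 0 0; -1 -0.0034 -0.0295 0 0 0 0; -1 -0.0034 -0.0295 0 0 0 0; -1 -0.0034 -0.0295 0 0 0 0; -1 -0.0034 -0.0295 0 0 0 0"

```text
clock: 18.25
ee_pos: [591.3, 92.4, 213.2]
orientation: [1.0, -0.015, -0.0, -0.0]
force: [0.9, 0.6, -2.6]
gripper_width: 29.5
```

arm_command --steps "-1 -0.0034 -0.0295 0 0 0 0; -1 -0.0034 -0.0295 0 0 0 0; -1 -0.0034 -0.0295 0 0 0 0; -1 -0.0034 -0.0295 0 0 0 0; -1 -0.0034 -0.0295 0 0 0 0"

```text
clock: 18.67
ee_pos: [578.4, 240.4, 213.1]
orientation: [1.0, -0.014, -0.0, 0.0]
force: [-0.2, 0.1, -3.7]
gripper_width: 29.5
```

arm_command --steps "-1 -0.0034 -0.0295 0 0 0 0; -1 -0.0034 -0.0295 0 0 0 0; -1 -0.002 -0.015 0 0 0 0; -1 0 0 0 0 0 0; -1 0 0 0 0 0 0"

```text
clock: 19.08
ee_pos: [572.2, 313.3, 213.4]
orientation: [1.0, -0.014, -0.0, 0.001]
force: [0.1, -0.4, -2.3]
gripper_width: 29.3
```

```bash
python3 go.py 573 341 127.3
```

```text
t 19.08 pos [572.2 313.3 213.4] w 29.3 F [ 0.1 -0.4 -2.3]
shift(m) [ 0.0001 -0.0278  0.0861] turn [0.0013 0.0004 0.0024]
```

arm_command --steps "-1 0 -0.014 0 0 0 0; -1 0 -0.014 0.01 0 0 0; -1 0 0 0.02 0 0 0; -1 0 0 0.02 0 0 0; -1 0 0 0.015 0 0 0"

```text
clock: 19.5
ee_pos: [573.6, 340.6, 147.2]
orientation: [1.0, -0.015, -0.0, 0.0]
force: [-0.5, -0.3, -2.5]
gripper_width: 29.4
```

arm_command --steps "-1 0 0 0.005 0 0 0; -1 0 0 0 0 0 0; -1 0 0 0 0 0 0"

```text
clock: 19.75
ee_pos: [574.3, 340.6, 145.0]
orientation: [1.0, -0.015, 0.001, 0.0]
force: [0.3, -0.0, -2.7]
gripper_width: 29.5
```

```bash
python3 go.py 573 341 127.3
```

```text
t 19.75 pos [574.3 340.6 145. ] w 29.5 F [ 0.3 -0.  -2.7]
shift(m) [-0.0013 -0.0003  0.0177] turn [ 0.0001 -0.0013 -0.    ]
```

arm_command --steps "-1 -0.001 0 0.007 0 0 0; -1 0 0 0.006 0 0 0; -1 0 0 0.002 0 0 0; -1 0 0 0 0 0 0; -1 0 0 0 0 0 0"

```text
clock: 20.17
ee_pos: [573.1, 340.7, 130.0]
orientation: [1.0, -0.015, 0.001, 0.0]
force: [-0.6, 0.2, -1.3]
gripper_width: 29.1
```

arm_command --steps "-1 0 0 0.0015 0 0 0; -1 0 0 0.0015 0 0 0; -1 0 0 0 0 0 0"

```text
clock: 20.42
ee_pos: [573.5, 340.9, 127.4]
orientation: [1.0, -0.015, 0.001, -0.0]
force: [0.9, -0.0, -1.1]
gripper_width: 29.6
```

arm_command --steps "-1 0 0 0.001 0 0 0; -1 0 0 0 0 0 0"

```text
clock: 20.58
ee_pos: [573.8, 341.0, 127.3]
orientation: [1.0, -0.015, 0.002, -0.0]
force: [-0.3, -1.1, 4.6]
gripper_width: 29.1
```

Contact. Release.

arm_command --steps "0.6 0 0 0 0 0 0; 0.6 0 0 0 0 0 0; 0.6 0 0 0 0 0 0; 0.6 0 0 0 0 0 0; 0.6 0 0 -0.005 0 0 0"

```text
clock: 21.0
ee_pos: [572.4, 340.3, 129.7]
orientation: [1.0, -0.015, -0.0, 0.001]
force: [-0.7, -0.2, -0.5]
gripper_width: 58.0
```

arm_command --steps "0.6 0 0 -0.015 0 0 0; 0.6 0 0 -0.03 0 0 0; 0.6 0 0 -0.03 0 0 0; 0.6 0 0 -0.02 0 0 0; 0.6 0 0 0 0 0 0"

```text
clock: 21.42
ee_pos: [575.5, 342.0, 233.3]
orientation: [1.0, -0.015, 0.005, -0.002]
force: [0.7, 0.9, 0.7]
gripper_width: 74.1
```

```bash
python3 go.py 600 22 180;python3 - <<'E'
from h import *
s=camera('scene');save('s10',s['frame'],(280,100,600,300),2.4)
E
```

```text
t 21.42 pos [575.5 342.  233.3] w 74.1 F [0.7 0.9 0.7]
shift(m) [0.0332 0.3194 0.0522] turn [-0.0045 -0.0101  0.0005]
```

View pics/s10.png

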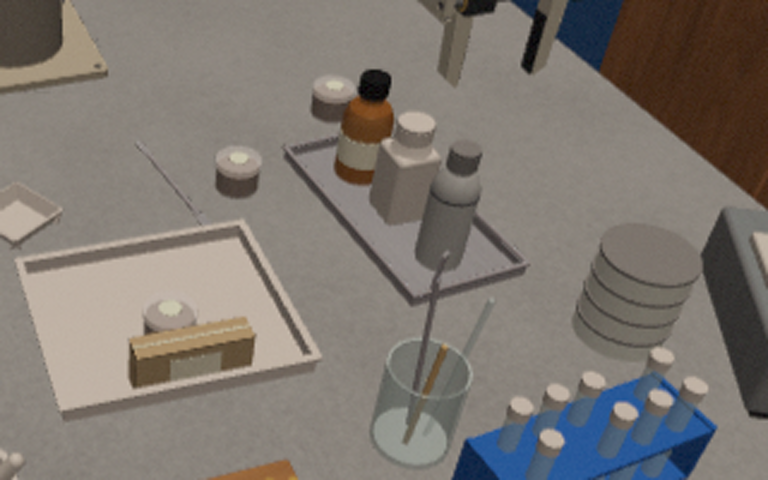

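The three bottles stand in the steel tray. There are three jar-like things: in the white tray (scene px 351,228; about 606 mm from the base), on the bench (379,168; about 430 mm) and (419,137; about 450 mm). The farthest, between the bottle places and before the carton, is the one meant. I'll confirm that with a crop from above it.

arm_command --steps "1 0.003 0.029 0 0 0 0; 1 0.003 0.029 0 0 0 0; 1 0.003 0.029 0 0 0 0; 1 0.003 0.029 0 0 0 0; 1 0.003 0.029 0 0 0 0"

```text
clock: 21.88
ee_pos: [582.9, 194.0, 224.2]
orientation: [1.0, -0.014, -0.0, 0.0]
force: [0.2, -0.3, -0.5]
gripper_width: 92.7
```

arm_command --steps "1 0.003 0.029 0 0 0 0; 1 0.003 0.029 0 0 0 0; 1 0.003 0.029 0 0 0 0; 1 0.003 0.029 0 0 0 0; 1 0.003 0.029 0 0 0 0"

```text
clock: 22.3
ee_pos: [593.7, 48.6, 224.4]
orientation: [1.0, -0.015, -0.0, 0.0]
force: [0.1, 0.5, -0.1]
gripper_width: 93.3
```

arm_command --steps "1 0.002 0.029 0 0 0 0; 1 0 0 0.02 0 0 0; 1 0 0 0.02 0 0 0; 1 0 0 0 0 0 0; 1 0 0 0 0 0 0"

```text
clock: 22.72
ee_pos: [594.0, 20.9, 183.6]
orientation: [1.0, -0.015, -0.002, -0.0]
force: [-0.5, 0.5, -0.1]
gripper_width: 92.9
```

```bash
python3 go.py 605.5 21.8 80;python3 - <<'E'
from h import *
import pickle
w=camera('wrist');pickle.dump(w,open('w11.pkl','wb'));save('w11',w['frame'],(190,60,470,260),2.8)
E
```

```text
t 22.72 pos [594.   20.9 183.6] w 92.9 F [-0.5  0.5 -0.1]
shift(m) [ 0.0118 -0.0012  0.1036] turn [-0.0002  0.0035  0.0003]
```

View pics/w11.png

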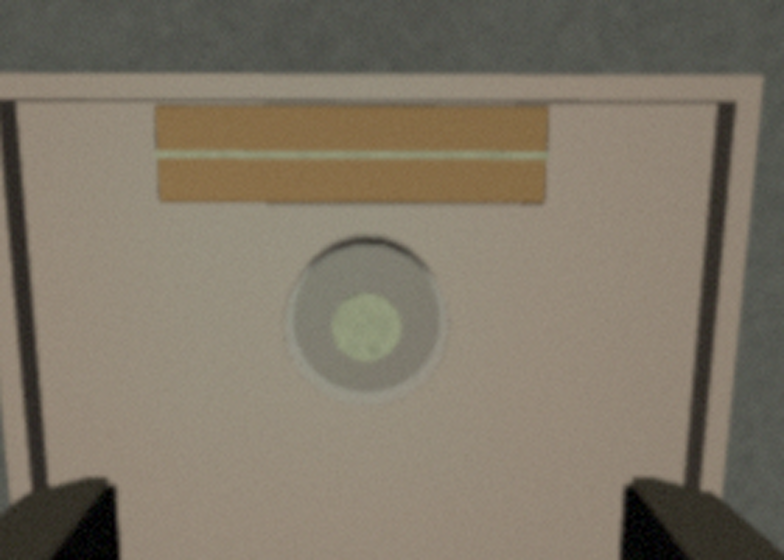

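```bash
python3 - <<'E'
from h import *
import pickle
w=pickle.load(open('w11.pkl','rb'));w2=pickle.load(open('w2.pkl','rb'))
print(plane(w,321.1,177.1,47), tri((w,321.1,177.1),(w2,190+388/3,352/3)))
E
```

```text
[605.06426381  21.40773444  47.        ] (array([605.4675062 ,  21.44477946,  49.12042959]), array([[-0.1,  0. ],
       [ 0.1, -0. ]]))
```

arm_command --steps "1 0.006 -0.001 0.01 0 0 0; 1 0.0055 0 0.025 0 0 0; 1 0 0 0.025 0 0 0; 1 0 0 0.02 0 0 0; 1 0 0 0.015 0 0 0"

```text
clock: 23.18
ee_pos: [607.5, 22.2, 89.4]
orientation: [1.0, -0.014, 0.0, 0.0]
force: [-1.2, -0.1, 0.4]
gripper_width: 93.0
```

arm_command --steps "1 0 0 0.01 0 0 0; 1 0 0 0 0 0 0; 1 0 0 0 0 0 0; 1 0 0 0 0 0 0"

```text
clock: 23.52
ee_pos: [608.7, 21.7, 82.7]
orientation: [1.0, -0.014, 0.002, 0.0]
force: [0.2, 0.0, 0.2]
gripper_width: 92.8
```

```bash
python3 go.py 605.5 21.8 13
```

```text
t 23.52 pos [608.7  21.7  82.7] w 92.8 F [0.2 0.  0.2]
shift(m) [-0.0035 -0.      0.0697] turn [ 0.     -0.004   0.0007]
```

arm_command --steps "1 -0.0035 0 0.012 0 0 0; 1 0 0 0.018 0 0 0; 1 0 0 0.018 0 0 0; 1 0 0 0.01 0 0 0; 1 0 0 0 0 0 0"

```text
clock: 23.93
ee_pos: [602.0, 21.8, 20.4]
orientation: [1.0, -0.015, -0.001, -0.0]
force: [-0.5, 0.1, -0.3]
gripper_width: 93.1
```

arm_command --steps "1 0 0 0 0 0 0; 1 0 0 0 0 0 0"

```text
clock: 24.1
ee_pos: [604.9, 21.6, 24.3]
orientation: [1.0, -0.015, 0.002, 0.0]
force: [0.2, -0.5, 0.1]
gripper_width: 92.7
```

```bash
python3 go.py 605.5 21.6 13
```

```text
t 24.1 pos [604.9  21.6  24.3] w 92.7 F [ 0.2 -0.5  0.1]
shift(m) [0.0005 0.     0.0113] turn [ 0.     -0.0033  0.0004]
```

arm_command --steps "1 0.0005 0 0.005 0 0 0; 1 0 0 0.0045 0 0 0; -1 0 0 0 0 0 0; -1 0 0 0 0 0 0; -1 0 0 0 0 0 0"

```text
clock: 24.52
ee_pos: [604.6, 21.7, 13.7]
orientation: [1.0, -0.015, 0.001, 0.0]
force: [0.1, 1.1, -0.3]
gripper_width: 77.6
```

arm_command --steps "-1 0 0 0 0 0 0; -1 0 0 0 0 0 0; -1 0 0 0 0 0 0; -1 0 0 0 0 0 0; -1 0 0 0 0 0 0"

```text
clock: 24.93
ee_pos: [604.7, 21.7, 13.8]
orientation: [1.0, -0.015, 0.001, 0.0]
force: [-0.4, -0.1, 0.9]
gripper_width: 53.2
```

```bash
python3 go.py 605.5 21.6 13;python3 - <<'E'
from h import *
w=camera('wrist');save('w12',w['frame'])
E
```

```text
t 24.93 pos [604.7  21.7  13.8] w 53.2 F [-0.4 -0.1  0.9]
shift(m) [0.0008 0.0001 0.0008] turn [-0.     -0.0018  0.0005]
```

View pics/w12.png

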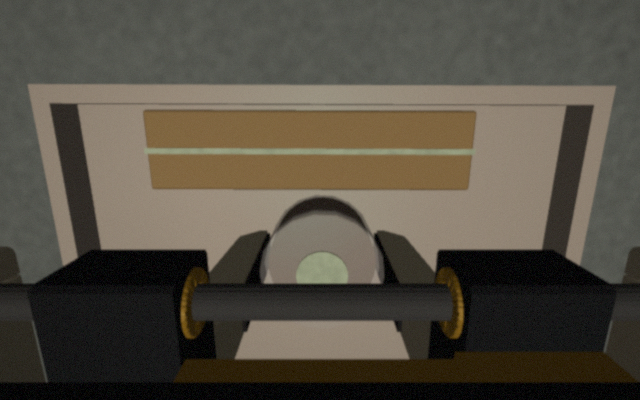

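arm_command --steps "-1 0 0 -0.008 0 0 0; -1 0 0 -0.015 0 0 0; -1 0 0 -0.025 0 0 0; -1 0 0 -0.03 0 0 0; -1 0 0 -0.03 0 0 0"

```text
clock: 25.4
ee_pos: [603.4, 21.7, 122.3]
orientation: [1.0, -0.015, -0.0, -0.0]
force: [0.7, 0.6, -1.8]
gripper_width: 53.1
```

arm_command --steps "-1 0 0 -0.03 0 0 0; -1 0 0 -0.02 0 0 0; -1 -0.004 0.02 0 0 0 0; -1 -0.009 0.028 0 0 0 0; -1 -0.009 0.028 0 0 0 0"

```text
clock: 25.82
ee_pos: [580.1, -53.8, 172.7]
orientation: [1.0, -0.014, 0.001, 0.0]
force: [-0.0, -0.2, -1.6]
gripper_width: 52.5
```

```bash
python3 go.py 484 -306 180
```

```text
t 25.82 pos [580.1 -53.8 172.7] w 52.5 F [-0.  -0.2 -1.6]
shift(m) [-0.0892  0.2547 -0.0075] turn [ 0.0002 -0.0029  0.0024]
```

arm_command --steps "-1 -0.0095 0.027 -0.002 0 0 0; -1 -0.0095 0.027 -0.002 0 0 0; -1 -0.0095 0.027 -0.002 0 0 0; -1 -0.0095 0.027 -0.002 0 0 0; -1 -0.0095 0.027 0 0 0 0"

```text
clock: 26.23
ee_pos: [528.1, -188.4, 180.5]
orientation: [1.0, -0.015, 0.001, 0.0]
force: [1.0, 0.9, -1.9]
gripper_width: 53.1
```

arm_command --steps "-1 -0.0095 0.027 0 0 0 0; -1 -0.0095 0.026 0 0 0 0; -1 0 0 0 0 0 0; -1 0 0 0 0 0 0; -1 0 0 0 0 0 0"

```text
clock: 26.65
ee_pos: [508.2, -239.3, 179.7]
orientation: [1.0, -0.015, 0.001, -0.0]
force: [0.8, -0.1, -2.5]
gripper_width: 53.1
```

```bash
python3 go.py 484 -306 180;python3 - <<'E'
from h import *
import pickle
w=camera('wrist');pickle.dump(w,open('w13.pkl','wb'));save('w13',w['frame'])
E
```

```text
t 26.65 pos [ 508.2 -239.3  179.7] w 53.1 F [ 0.8 -0.1 -2.5]
shift(m) [-0.0222  0.0674 -0.0004] turn [-0.0005 -0.0017 -0.0001]
```

View pics/w13.png

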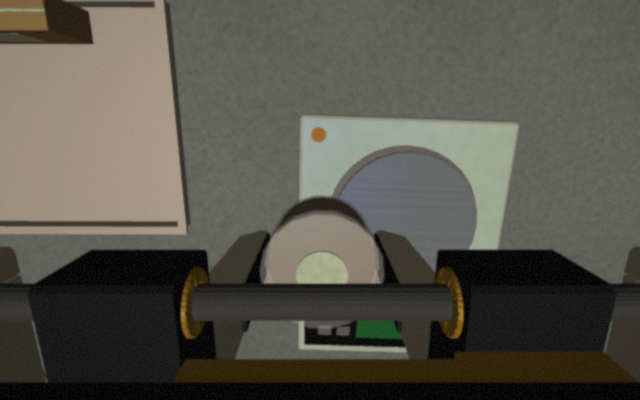

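```bash
python3 - <<'E'
from h import *
import pickle
from scipy.optimize import least_squares
w=pickle.load(open('w13.pkl','rb'));im=w['frame'].astype(int)
m=((im[...,2]-im[...,0]>5)).astype('uint8')*255
m[:, :330]=0; m[250:]=0
m=cv2.morphologyEx(m,cv2.MORPH_OPEN,np.ones((5,5)))
cs,_=cv2.findContours(m,cv2.RETR_EXTERNAL,cv2.CHAIN_APPROX_NONE);c=max(cs,key=cv2.contourArea)[:,0]
print(c.min(0),c.max(0))
c=np.array([p for p in c if (p[1]<190 and p[0]>350) or (p[0]>455 and p[1]<235)])
P=np.array([plane(w,*p,75)[:2] for p in c])
r=least_squares(lambda q:np.hypot(*(P-q[:2]).T)-q[2],[484,-306,60],loss='soft_l1');print(r.x,np.abs(r.fun).mean(),len(P))
r=least_squares(lambda q:np.hypot(*(P-q[:2]).T)-60,[484,-306],loss='soft_l1');print(r.x,np.abs(r.fun).mean())
f=im.astype('uint8').copy()
for p in c: f[p[1],p[0]]=(255,0,0)
save('w13f',f,(300,110,520,300),3.5)
E
```

```text
[340 154] [406 227]
[ 526.71861672 -287.50469296   16.00739167] 2.8938806440319382 108
[ 476.29590482 -292.64164415] 5.445310472604395
```

View pics/w13f.png

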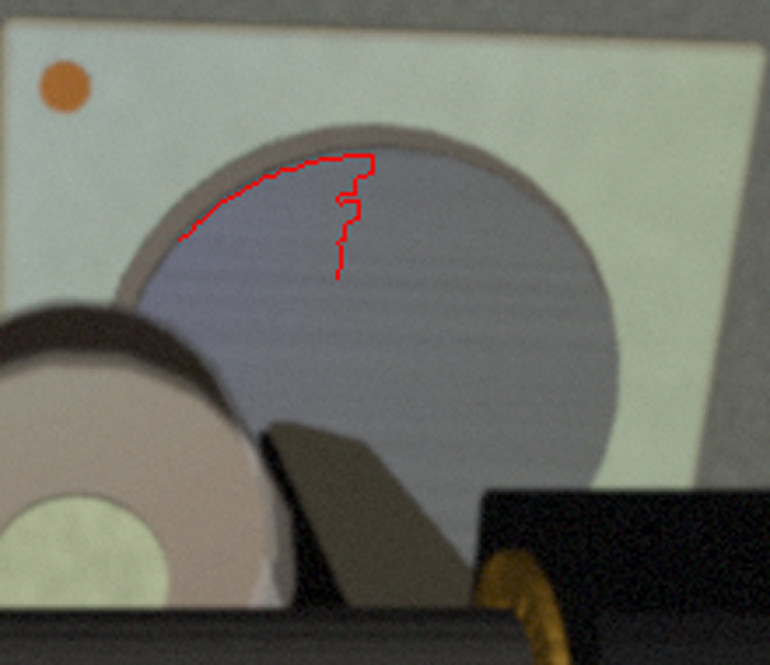

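```bash
python3 - <<'E'
from h import *
import pickle
from scipy.optimize import least_squares
w=pickle.load(open('w13.pkl','rb'))
c=np.array([(140,300),(182,240),(250,182),(320,155),(375,148),(440,155),(500,178),(560,222),(600,280),(618,350),(618,400),(605,455)])/3.5+[300,110]
P=np.array([plane(w,*p,75)[:2] for p in c])
r=least_squares(lambda q:np.hypot(*(P-q[:2]).T)-q[2],[484,-306,60]);print(r.x,r.fun)
r=least_squares(lambda q:np.hypot(*(P-q[:2]).T)-60,[484,-306]);print(r.x,np.abs(r.fun).mean())
E
```

```text
[ 484.27258029 -307.40333069   59.30824355] [ 0.06198657 -0.36273093  0.2817582   0.1773074   0.07641958 -0.10438269
 -0.26821903  0.0234907   0.16280414 -0.10413908 -0.01340228  0.06910741]
[ 483.46143613 -307.06112643] 0.2948166967135168
```

arm_command --steps "-1 -0.0075 0.023 0 0 0 0; -1 -0.0075 0.023 0 0 0 0; -1 -0.0075 0.0225 0 0 0 0; -1 0 0 0.02 0 0 0; -1 0 0 0.02 0 0 0"

```text
clock: 27.12
ee_pos: [485.1, -308.3, 140.8]
orientation: [1.0, -0.015, 0.002, 0.001]
force: [-0.0, 0.6, -2.5]
gripper_width: 53.0
```

arm_command --steps "-1 0 0 0.01 0 0 0; -1 0 0 0 0 0 0; -1 0 0 0 0 0 0; -1 0 0 0 0 0 0"

```text
clock: 27.45
ee_pos: [484.6, -307.1, 130.6]
orientation: [1.0, -0.014, 0.001, 0.0]
force: [-1.2, 0.3, -0.9]
gripper_width: 53.0
```

```bash
python3 go.py 483.4 -307.2 85
```

```text
t 27.45 pos [ 484.6 -307.1  130.6] w 53.0 F [-1.2  0.3 -0.9]
shift(m) [-0.0014  0.0001  0.0456] turn [ 0.0007 -0.0027  0.0016]
```

arm_command --steps "-1 -0.001 0 0.01 0 0 0; -1 0 0 0.012 0 0 0; -1 0 0 0.01 0 0 0; -1 0 0 0.005 0 0 0; -1 0 0 0 0 0 0"

```text
clock: 27.87
ee_pos: [481.4, -306.4, 89.9]
orientation: [1.0, -0.015, -0.001, -0.001]
force: [0.1, 0.5, -2.1]
gripper_width: 53.3
```

arm_command --steps "-1 0 0 0 0 0 0; -1 0 0 0 0 0 0"

```text
clock: 28.03
ee_pos: [483.0, -307.6, 92.7]
orientation: [1.0, -0.015, 0.001, 0.0]
force: [0.9, -0.6, -2.1]
gripper_width: 53.1
```

```bash
python3 go.py 483.4 -307.2 85
```

```text
t 28.03 pos [ 483.  -307.6   92.7] w 53.1 F [ 0.9 -0.6 -2.1]
shift(m) [ 0.0004 -0.0004  0.0077] turn [ 0.0002 -0.0018  0.0004]
```

arm_command --steps "-1 0 0 0.002 0 0 0; -1 0 0 0.002 0 0 0; -1 0 0 0.0015 0 0 0; -1 0 0 0 0 0 0; -1 0 0 0 0 0 0"

```text
clock: 28.45
ee_pos: [482.8, -307.4, 86.9]
orientation: [1.0, -0.015, 0.001, -0.0]
force: [0.1, -0.2, -1.9]
gripper_width: 53.2
```

arm_command --steps "-1 0 0 0.001 0 0 0; -1 0 0 0.001 0 0 0; -1 0 0 0 0 0 0"

```text
clock: 28.7
ee_pos: [482.8, -307.4, 84.8]
orientation: [1.0, -0.015, 0.001, -0.0]
force: [0.9, 0.2, -1.4]
gripper_width: 53.1
```

arm_command --steps "-1 0 0 0.001 0 0 0; -1 0 0 0 0 0 0"

```text
clock: 28.87
ee_pos: [483.0, -307.5, 84.8]
orientation: [1.0, -0.015, 0.001, 0.0]
force: [-3.1, 2.7, 4.8]
gripper_width: 52.9
```

Contact at 84.8, exactly as predicted. Release.

arm_command --steps "1 0 0 -0.0005 0 0 0; 1 0 0 0 0 0 0; 1 0 0 0 0 0 0; 1 0 0 0 0 0 0; 1 0 0 0 0 0 0"

```text
clock: 29.28
ee_pos: [482.8, -307.4, 84.4]
orientation: [1.0, -0.015, 0.001, 0.0]
force: [0.5, -0.3, 0.2]
gripper_width: 82.2
```

arm_command --steps "1 0 0 -0.005 0 0 0; 1 0 0 -0.01 0 0 0; 1 0 0 -0.02 0 0 0; 1 0 0 -0.03 0 0 0; 1 0 0 -0.03 0 0 0"

```text
clock: 29.7
ee_pos: [482.1, -307.0, 180.6]
orientation: [1.0, -0.015, 0.0, -0.0]
force: [0.4, -0.9, 0.1]
gripper_width: 92.9
```

arm_command --steps "0.6 0 0 -0.03 0 0 0; 0.6 0 0 -0.02 0 0 0; 0.6 0 0 0 0 0 0"

```text
clock: 29.95
ee_pos: [484.9, -309.2, 237.0]
orientation: [1.0, -0.015, 0.005, 0.003]
force: [0.5, -0.3, 1.2]
gripper_width: 77.7
```

```bash
python3 go.py 573.8 341 235;python3 - <<'E'
from h import *
import pickle
w=camera('wrist');pickle.dump(w,open('w14.pkl','wb'));save('w14',w['frame'])
E
```

```text
t 29.95 pos [ 484.9 -309.2  237. ] w 77.7 F [ 0.5 -0.3  1.2]
shift(m) [ 0.0698 -0.6525 -0.0012] turn [ 0.006  -0.0099  0.0005]
```

View pics/w14.png

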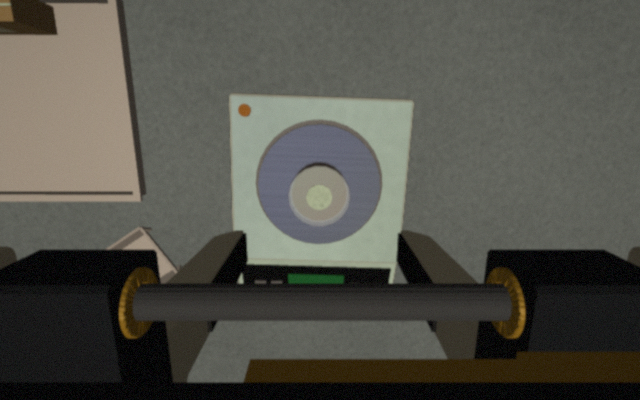

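```bash
python3 - <<'E'
from h import *
import pickle
w=pickle.load(open('w14.pkl','rb'))
print(plane(w,319,197,118),plane(w,319,182,75))
E
```

```text
[ 483.72764262 -307.34516055  118.        ] [ 488.57097035 -307.38411148   75.        ]
```

arm_command --steps "0.6 0.0035 -0.0326 0 0 0 0; 0.6 0.0035 -0.0326 0 0 0 0; 0.6 0.0035 -0.0326 0 0 0 0; 0.6 0.0035 -0.0326 0 0 0 0; 0.6 0.0035 -0.0326 0 0 0 0"

```text
clock: 30.42
ee_pos: [504.1, -143.3, 228.4]
orientation: [1.0, -0.015, 0.0, -0.0]
force: [0.6, 0.1, -0.3]
gripper_width: 74.5
```

arm_command --steps "0.6 0.0035 -0.0326 0 0 0 0; 0.6 0.0035 -0.0326 0 0 0 0; 0.6 0.0035 -0.0326 0 0 0 0; 0.6 0.0035 -0.0326 0 0 0 0; 0.6 0.0035 -0.0326 0 0 0 0"

```text
clock: 30.83
ee_pos: [526.3, 19.1, 228.5]
orientation: [1.0, -0.015, -0.0, -0.0]
force: [0.5, -0.1, -0.1]
gripper_width: 74.3
```

arm_command --steps "0.6 0.0035 -0.0326 0 0 0 0; 0.6 0.0035 -0.0326 0 0 0 0; 0.6 0.0035 -0.0326 0 0 0 0; 0.6 0.0035 -0.0326 0 0 0 0; 0.6 0.0035 -0.0326 0 0 0 0"

```text
clock: 31.25
ee_pos: [548.6, 181.4, 228.4]
orientation: [1.0, -0.015, -0.0, 0.0]
force: [0.1, 0.6, 0.5]
gripper_width: 74.3
```

arm_command --steps "0.6 0.0035 -0.03 0 0 0 0; 0.6 0.0035 -0.03 0 0 0 0; 0.6 0.0035 -0.03 0 0 0 0; 0.6 0 0 0 0 0 0; 0.6 0 0 0 0 0 0"

```text
clock: 31.67
ee_pos: [561.5, 270.7, 227.9]
orientation: [1.0, -0.013, -0.0, 0.001]
force: [-0.0, -0.9, 0.6]
gripper_width: 74.5
```

```bash
python3 go.py 573.8 341 165
```

```text
t 31.67 pos [561.5 270.7 227.9] w 74.5 F [-0.  -0.9  0.6]
shift(m) [ 0.0104 -0.0706  0.0629] turn [0.0011 0.0007 0.0031]
```

arm_command --steps "0.6 0.0035 -0.024 0 0 0 0; 0.6 0.0035 -0.024 0 0 0 0; 0.6 0.0035 -0.0225 0 0 0 0; 0.6 0 0 0 0 0 0.003; 0.6 0 0 0 0 0 0"

```text
clock: 32.08
ee_pos: [574.7, 339.1, 228.7]
orientation: [1.0, -0.016, 0.0, 0.001]
force: [0.7, 0.5, 0.7]
gripper_width: 74.7
```

arm_command --steps "0.6 0 0 0.02 0 0 0; 0.6 0 0 0.02 0 0 0; 0.6 0 0 0.02 0 0 0; 0.6 0 0 0 0 0 0; 0.6 0 0 0 0 0 0"

```text
clock: 32.5
ee_pos: [574.2, 337.5, 168.2]
orientation: [1.0, -0.017, -0.001, 0.001]
force: [-0.3, 0.8, -0.2]
gripper_width: 74.6
```

```bash
python3 go.py 573.8 341 127.3;python3 - <<'E'
from h import *
import pickle
w=camera('wrist');pickle.dump(w,open('w15.pkl','wb'));save('w15',w['frame'])
E
```

```text
t 32.5 pos [574.2 337.5 168.2] w 74.6 F [-0.3  0.8 -0.2]
shift(m) [-0.0005 -0.0035  0.0409] turn [ 0.0021  0.0015 -0.0039]
```

View pics/w15.png

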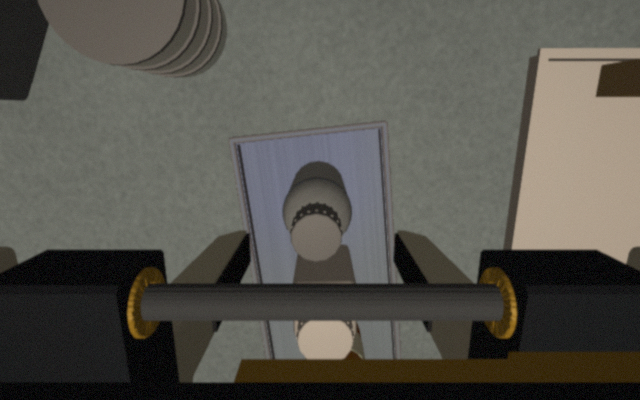

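arm_command --steps "0.6 0 -0.0035 0.012 0 0 0; 0.6 0 0 0.013 0 0 0; 0.6 0 0 0.013 0 0 0; 0.3 0 0 0 0 0 0; 0.3 0 0 0 0 0 0"

```text
clock: 32.97
ee_pos: [574.1, 342.6, 129.4]
orientation: [1.0, -0.016, -0.001, 0.001]
force: [-0.8, 0.3, -0.5]
gripper_width: 65.5
```

```bash
python3 go.py 573.8 341 127.3;python3 - <<'E'
from h import *
import pickle
w=pickle.load(open('w15.pkl','rb'));print(plane(w,317,238,149))
E
```

```text
t 32.97 pos [574.1 342.6 129.4] w 65.5 F [-0.8  0.3 -0.5]
shift(m) [-0.0002  0.0016  0.0022] turn [ 0.0017  0.0015 -0.0023]
[572.2965363 340.3644445 149.       ]
```

arm_command --steps "-1 0 0.0015 0.002 0 0 0; -1 0 0 0 0 0 0; -1 0 0 0 0 0 0; -1 0 0 0 0 0 0; -1 0 0 0 0 0 0"

```text
clock: 33.38
ee_pos: [575.5, 341.8, 130.1]
orientation: [1.0, -0.016, 0.001, -0.0]
force: [0.4, 0.1, 0.4]
gripper_width: 32.2
```

arm_command --steps "-1 0 0 0 0 0 0; -1 0 0 0 0 0 0; -1 0 0 0 0 0 0"

```text
clock: 33.63
ee_pos: [575.5, 341.7, 130.0]
orientation: [1.0, -0.016, 0.001, -0.0]
force: [0.1, -0.5, 2.6]
gripper_width: 29.6
```

```bash
python3 go.py 604.6 -42.8 210
```

```text
t 33.63 pos [575.5 341.7 130. ] w 29.6 F [ 0.1 -0.5  2.6]
shift(m) [ 0.0416  0.3833 -0.0799] turn [-0.0002 -0.0023 -0.0026]
```

arm_command --steps "-1 0 0 -0.008 0 0 0; -1 0 0 -0.015 0 0 0; -1 0 0 -0.025 0 0 0; -1 0 0 -0.025 0 0 0; -1 0 0 -0.005 0 0 0"

```text
clock: 34.05
ee_pos: [576.8, 342.7, 213.0]
orientation: [1.0, -0.016, 0.004, -0.002]
force: [1.3, 0.3, -1.4]
gripper_width: 29.3
```

arm_command --steps "-1 0.002 0.015 0 0 0 0; -1 0.0032 0.0295 0 0 0 0; -1 0.0032 0.0295 0 0 0 0; -1 0.0032 0.0295 0 0 0 0; -1 0.0032 0.0295 0 0 0 0"

```text
clock: 34.47
ee_pos: [584.5, 206.2, 205.3]
orientation: [1.0, -0.016, -0.001, 0.001]
force: [1.3, 0.4, -2.4]
gripper_width: 29.4
```

arm_command --steps "-1 0.0032 0.0295 0 0 0 0; -1 0.0032 0.0295 0 0 0 0; -1 0.0032 0.0295 0 0 0 0; -1 0.0032 0.0295 0 0 0 0; -1 0.0032 0.0295 0 0 0 0"

```text
clock: 34.88
ee_pos: [595.6, 58.2, 205.4]
orientation: [1.0, -0.016, -0.001, 0.0]
force: [0.9, -0.1, -2.6]
gripper_width: 29.1
```

```bash
python3 go.py 606.3 -42.8 210
```

```text
t 34.88 pos [595.6  58.2 205.4] w 29.1 F [ 0.9 -0.1 -2.6]
shift(m) [ 0.014   0.1006 -0.0045] turn [ 0.0003  0.0012 -0.0028]
```

arm_command --steps "-1 0.004 0.028 0 0 0 0; -1 0.004 0.028 0 0 0 0; -1 0.003 0.026 0 0 0 0; -1 0.002 0.014 0 0 0 0; -1 0 0 0 0 0 0"

```text
clock: 35.3
ee_pos: [605.9, -39.5, 205.9]
orientation: [1.0, -0.018, -0.0, 0.0]
force: [-0.7, 0.3, -2.0]
gripper_width: 28.9
```

arm_command --steps "-1 0 0 0.01 0 0 0; -1 0 0 0.02 0 0 0; -1 0 0 0.02 0 0 0; -1 0 0 0.01 0 0 0; -1 0 0 0 0 0 0"

```text
clock: 35.72
ee_pos: [604.1, -34.3, 143.0]
orientation: [1.0, -0.015, -0.003, -0.001]
force: [-0.4, 0.5, -2.8]
gripper_width: 29.3
```

arm_command --steps "-1 0 0 0 0 0 0; -1 0 0 0 0 0 0"

```text
clock: 35.88
ee_pos: [607.4, -35.5, 148.6]
orientation: [1.0, -0.016, 0.001, 0.0]
force: [-0.3, 0.5, -2.1]
gripper_width: 29.2
```

```bash
python3 go.py 606.3 -42.8 130
```

```text
t 35.88 pos [607.4 -35.5 148.6] w 29.2 F [-0.3  0.5 -2.1]
shift(m) [-0.0009  0.0074  0.0186] turn [ 0.     -0.0028 -0.0017]
```

arm_command --steps "-1 -0.001 0.0075 0.002 0 0 0; -1 0 0 0.006 0 0 0; -1 0 0 0.004 0 0 0; -1 0 0 0 0 0 0; -1 0 0 0 0 0 0"

```text
clock: 36.3
ee_pos: [605.3, -43.5, 135.1]
orientation: [1.0, -0.016, 0.0, -0.0]
force: [-0.7, 0.1, -3.2]
gripper_width: 29.7
```

```bash
python3 go.py 606.3 -42.8 130
```

```text
t 36.3 pos [605.3 -43.5 135.1] w 29.7 F [-0.7  0.1 -3.2]
shift(m) [ 0.001  -0.0008  0.0051] turn [-0.0002 -0.0007 -0.0028]
```

arm_command --steps "-1 0.001 -0.0005 0.002 0 0 0; -1 0 0 0.0015 0 0 0; -1 0 0 0.001 0 0 0; -1 0 0 0 0 0 0; -1 0 0 0 0 0 0"

```text
clock: 36.72
ee_pos: [606.6, -43.0, 131.0]
orientation: [1.0, -0.016, 0.001, 0.0]
force: [0.8, 0.2, -2.9]
gripper_width: 29.1
```

arm_command --steps "-1 0 0 0.001 0 0 0; -1 0 0 0 0 0 0; -1 0 0 0 0 0 0"

```text
clock: 36.97
ee_pos: [606.7, -43.0, 130.2]
orientation: [1.0, -0.016, 0.001, 0.0]
force: [0.6, -0.4, -2.3]
gripper_width: 29.2
```

arm_command --steps "-1 0 0 0.001 0 0 0; -1 0 0 0 0 0 0; -1 0 0 0 0 0 0"

```text
clock: 37.22
ee_pos: [607.2, -43.1, 130.0]
orientation: [1.0, -0.016, 0.001, 0.0]
force: [-1.0, 0.2, 3.4]
gripper_width: 29.3
```

arm_command --steps "0.6 0 0 0 0 0 0; 0.6 0 0 0 0 0 0; 0.6 0 0 0 0 0 0; 0.6 0 0 0 0 0 0; 0.6 0 0 -0.005 0 0 0"

```text
clock: 37.63
ee_pos: [605.7, -42.9, 132.8]
orientation: [1.0, -0.016, -0.0, -0.0]
force: [0.4, 0.2, -0.0]
gripper_width: 58.2
```

arm_command --steps "0.6 0 0 -0.015 0 0 0; 0.6 0 0 -0.03 0 0 0; 0.6 0 0 -0.03 0 0 0; 0.6 0 0 -0.02 0 0 0; 0.6 0 0 0 0 0 0"

```text
clock: 38.05
ee_pos: [609.2, -43.4, 235.9]
orientation: [1.0, -0.016, 0.005, 0.001]
force: [0.3, 0.1, 1.4]
gripper_width: 74.4
```

```bash
python3 go.py 489.5 337 220
```

```text
t 38.05 pos [609.2 -43.4 235.9] w 74.4 F [0.3 0.1 1.4]
shift(m) [-0.1321 -0.3764  0.0141] turn [ 0.0011 -0.0107 -0.0025]
```

arm_command --steps "0.6 -0.011 -0.0314 0 0 0 0; 0.6 -0.011 -0.0314 0 0 0 0; 0.6 -0.011 -0.0314 0 0 0 0; 0.6 -0.011 -0.0314 0 0 0 0; 0.6 -0.011 -0.0314 0 0 0 0"

```text
clock: 38.47
ee_pos: [555.7, 116.8, 228.5]
orientation: [1.0, -0.016, 0.0, 0.0]
force: [0.3, -0.9, -0.2]
gripper_width: 74.6
```

arm_command --steps "0.6 -0.011 -0.0314 0 0 0 0; 0.6 -0.011 -0.0314 0 0 0 0; 0.6 -0.011 -0.0314 0 0 0 0; 0.6 -0.011 -0.0314 0 0 0 0; 0.6 -0.011 -0.0314 0 0 0 0"

```text
clock: 38.88
ee_pos: [505.7, 275.7, 228.4]
orientation: [1.0, -0.016, 0.001, 0.0]
force: [0.9, 0.3, -0.1]
gripper_width: 74.4
```

arm_command --steps "0.6 -0.009 -0.026 0 0 0 0; 0.6 -0.009 -0.026 0 0 0 0; 0.6 0 0 0 0 0 0; 0.6 0 0 0 0 0 0"

```text
clock: 39.22
ee_pos: [489.5, 327.9, 228.2]
orientation: [1.0, -0.015, 0.0, 0.0]
force: [0.2, -0.0, -0.5]
gripper_width: 74.7
```

```bash
python3 go.py 489.5 337 150
```

```text
t 39.22 pos [489.5 327.9 228.2] w 74.7 F [ 0.2 -0.  -0.5]
shift(m) [-0.0003 -0.0091  0.0782] turn [ 0.0006 -0.0007  0.0002]
```

arm_command --steps "0.6 0 -0.009 0.015 0 0 0; 0.6 0 0 0.025 0 0 0; 0.6 0 0 0.025 0 0 0; 0.6 0 0 0.01 0 0 0; 0.6 0 0 0 0 0 0"

```text
clock: 39.63
ee_pos: [489.1, 333.7, 150.2]
orientation: [1.0, -0.017, -0.002, 0.002]
force: [-0.6, -0.0, -0.8]
gripper_width: 74.5
```

arm_command --steps "0.6 0 0 0 0 0 0; 0.6 0 0 0 0 0 0"

```text
clock: 39.8
ee_pos: [491.9, 335.8, 155.7]
orientation: [1.0, -0.016, 0.002, -0.001]
force: [-0.1, -0.6, 0.6]
gripper_width: 74.3
```

```bash
python3 go.py 489.5 337 107;python3 - <<'E'
from h import *
import pickle
w=camera('wrist');pickle.dump(w,open('w16.pkl','wb'));save('w16',w['frame'])
E
```

```text
t 39.8 pos [491.9 335.8 155.7] w 74.3 F [-0.1 -0.6  0.6]
shift(m) [-0.0026 -0.001   0.0487] turn [-0.0011 -0.0035 -0.0032]
```

View pics/w16.png

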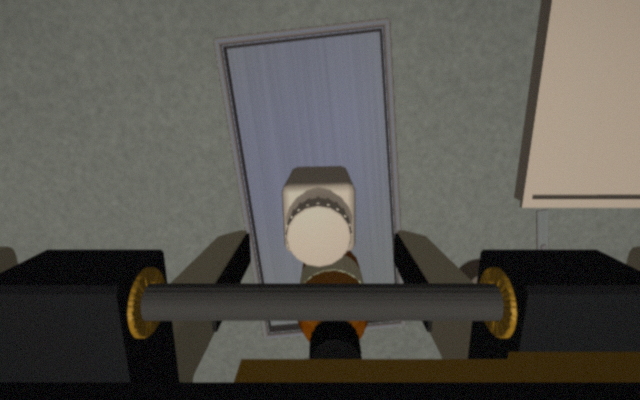

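arm_command --steps "0.6 -0.0025 -0.001 0.012 0 0 0; 0.6 0 0 0.016 0 0 0; 0.6 0 0 0.016 0 0 0; 0.3 0 0 0 0 0 0; 0.3 0 0 0 0 0 0"

```text
clock: 40.27
ee_pos: [487.7, 336.7, 109.2]
orientation: [1.0, -0.016, 0.0, 0.0]
force: [0.1, 0.3, 0.6]
gripper_width: 65.4
```

```bash
python3 go.py 489.5 337 107;python3 - <<'E'
from h import *
import pickle
w=pickle.load(open('w16.pkl','rb'));print(plane(w,319,237,126))
E
```

```text
t 40.27 pos [487.7 336.7 109.2] w 65.4 F [0.1 0.3 0.6]
shift(m) [ 0.0018 -0.0004  0.0022] turn [ 0.0009 -0.0001 -0.0024]
[486.6945191  337.79020208 126.        ]
```

arm_command --steps "-1 0.001 0 0.002 0 0 0; -1 0 0 0 0 0 0; -1 0 0 0 0 0 0; -1 0 0 0 0 0 0; -1 0 0 0 0 0 0"

```text
clock: 40.68
ee_pos: [490.0, 337.3, 108.9]
orientation: [1.0, -0.016, 0.001, -0.0]
force: [0.0, -0.8, 2.2]
gripper_width: 39.4
```

arm_command --steps "-1 0 0 0 0 0 0; -1 0 0 0 0 0 0"

```text
clock: 40.85
ee_pos: [490.0, 337.4, 108.9]
orientation: [1.0, -0.016, 0.002, -0.0]
force: [1.4, 1.1, 5.0]
gripper_width: 39.4
```

```bash
python3 go.py 607.8 83.9 180
```

```text
t 40.85 pos [490.  337.4 108.9] w 39.4 F [1.4 1.1 5. ]
shift(m) [ 0.1261  0.2495 -0.071 ] turn [-0.001  -0.003  -0.0025]
```

arm_command --steps "-1 0 0 -0.008 0 0 0; -1 0 0 -0.015 0 0 0; -1 0 0 -0.025 0 0 0; -1 0 0 -0.025 0 0 0; -1 0 0 -0.005 0 0 0"

```text
clock: 41.27
ee_pos: [490.9, 337.8, 190.6]
orientation: [1.0, -0.016, 0.003, -0.001]
force: [0.3, 0.7, -1.2]
gripper_width: 39.4
```

arm_command --steps "-1 0.007 0.014 0 0 0 0; -1 0.014 0.0277 0 0 0 0; -1 0.014 0.0277 0 0 0 0; -1 0.014 0.0277 0 0 0 0; -1 0.014 0.0277 0 0 0 0"

```text
clock: 41.68
ee_pos: [547.8, 208.8, 184.6]
orientation: [1.0, -0.016, -0.0, 0.0]
force: [0.2, -0.0, -2.1]
gripper_width: 39.5
```

arm_command --steps "-1 0.014 0.0277 0 0 0 0; -1 0.014 0.0277 0 0 0 0; -1 0.014 0.0277 0 0 0 0; -1 0.01 0.02 0 0 0 0; -1 0 0 0 0 0 0"

```text
clock: 42.1
ee_pos: [597.7, 100.9, 184.6]
orientation: [1.0, -0.018, 0.0, 0.001]
force: [0.2, 0.2, -1.8]
gripper_width: 39.4
```

```bash
python3 go.py 608.3 84.2 180
```

```text
t 42.1 pos [597.7 100.9 184.6] w 39.4 F [ 0.2  0.2 -1.8]
shift(m) [0.0112 0.0163 0.0046] turn [ 0.0021 -0.0004 -0.0065]
```

arm_command --steps "-1 0.006 0.009 0 0 0 -0.006; -1 0.005 0.008 0.01 0 0 0; -1 0 0 0.02 0 0 0; -1 0 0 0.02 0 0 0; -1 0 0 0.01 0 0 0"

```text
clock: 42.52
ee_pos: [605.6, 88.2, 122.1]
orientation: [1.0, -0.013, -0.001, 0.0]
force: [-0.4, 0.5, -3.3]
gripper_width: 39.4
```

arm_command --steps "-1 0 0 0 0 0 0; -1 0 0 0 0 0 0; -1 0 0 0 0 0 0"

```text
clock: 42.77
ee_pos: [608.0, 88.5, 127.1]
orientation: [1.0, -0.013, 0.001, -0.0]
force: [-0.1, -0.5, -2.0]
gripper_width: 39.1
```

```bash
python3 go.py 608.3 84.2 108.9
```

```text
t 42.77 pos [608.   88.5 127.1] w 39.1 F [-0.1 -0.5 -2. ]
shift(m) [0.0003 0.0043 0.0182] turn [-0.0001 -0.0029  0.0041]
```

arm_command --steps "-1 0 0.0043 0.003 0 0 0.003; -1 0 0 0.006 0 0 0; -1 0 0 0.004 0 0 0; -1 0 0 0 0 0 0; -1 0 0 0 0 0 0"

```text
clock: 43.18
ee_pos: [607.0, 83.8, 112.7]
orientation: [1.0, -0.015, 0.0, 0.0]
force: [1.0, -0.7, -2.2]
gripper_width: 39.6
```

```bash
python3 go.py 608.3 84.2 108.9
```

```text
t 43.18 pos [607.   83.8 112.7] w 39.6 F [ 1.  -0.7 -2.2]
shift(m) [ 0.0013 -0.0005  0.0038] turn [ 0.     -0.0007  0.0003]
```

arm_command --steps "-1 0.001 -0.0005 0.0015 0 0 0; -1 0 0 0.001 0 0 0; -1 0 0 0.001 0 0 0; -1 0 0 0 0 0 0; -1 0 0 0 0 0 0"

```text
clock: 43.6
ee_pos: [608.3, 84.3, 109.6]
orientation: [1.0, -0.015, 0.001, 0.0]
force: [1.3, -0.5, -2.4]
gripper_width: 39.6
```

arm_command --steps "-1 0 0 0.001 0 0 0; -1 0 0 0 0 0 0; -1 0 0 0 0 0 0"

```text
clock: 43.85
ee_pos: [608.6, 84.3, 108.9]
orientation: [1.0, -0.015, 0.001, -0.0]
force: [-0.3, 0.8, -0.6]
gripper_width: 39.4
```

arm_command --steps "-1 0 0 0.0007 0 0 0; -1 0 0 0 0 0 0"

```text
clock: 44.02
ee_pos: [608.9, 84.4, 108.9]
orientation: [1.0, -0.015, 0.001, -0.0]
force: [-1.6, 0.7, 3.7]
gripper_width: 39.7
```

arm_command --steps "0.6 0 0 0 0 0 0; 0.6 0 0 0 0 0 0; 0.6 0 0 0 0 0 0; 0.6 0 0 0 0 0 0; 0.6 0 0 -0.005 0 0 0"

```text
clock: 44.43
ee_pos: [607.4, 84.2, 111.7]
orientation: [1.0, -0.015, -0.0, 0.0]
force: [-0.1, -0.3, -0.4]
gripper_width: 68.0
```

arm_command --steps "0.6 0 0 -0.015 0 0 0; 0.6 0 0 -0.03 0 0 0; 0.6 0 0 -0.03 0 0 0; 0.6 0 0 -0.02 0 0 0; 0.6 0 0 0 0 0 0"

```text
clock: 44.85
ee_pos: [611.2, 84.5, 214.8]
orientation: [1.0, -0.015, 0.005, -0.0]
force: [0.2, -0.3, -0.1]
gripper_width: 74.2
```

```bash
python3 go.py 405.8 330.8 200
```

```text
t 44.85 pos [611.2  84.5 214.8] w 74.2 F [ 0.2 -0.3 -0.1]
shift(m) [-0.2126 -0.2402  0.0126] turn [-0.0008 -0.0109  0.0004]
```

arm_command --steps "0.6 -0.019 -0.0218 0 0 0 0; 0.6 -0.019 -0.0218 0 0 0 0; 0.6 -0.019 -0.0218 0 0 0 0; 0.6 -0.019 -0.0218 0 0 0 0; 0.6 -0.019 -0.0218 0 0 0 0"

```text
clock: 45.27
ee_pos: [515.2, 196.7, 207.2]
orientation: [1.0, -0.015, 0.0, 0.0]
force: [0.7, 0.2, 0.7]
gripper_width: 74.3
```

arm_command --steps "0.6 -0.019 -0.0218 0 0 0 0; 0.6 -0.019 -0.0218 0 0 0 0; 0.6 -0.019 -0.0218 0 0 0 0; 0.6 -0.019 -0.0218 0 0 0 0; 0.6 -0.019 -0.0218 0 0 0 0"

```text
clock: 45.68
ee_pos: [423.4, 308.5, 207.2]
orientation: [1.0, -0.015, 0.001, 0.0]
force: [0.4, 0.4, -0.3]
gripper_width: 74.3
```

arm_command --steps "0.6 -0.019 -0.0218 0 0 0 0; 0.6 0 0 0 0 0 0; 0.6 0 0 0 0 0 0"

```text
clock: 45.93
ee_pos: [405.3, 330.9, 207.2]
orientation: [1.0, -0.013, 0.001, 0.0]
force: [-0.0, 0.1, -0.1]
gripper_width: 74.3
```

```bash
python3 go.py 405.8 330.8 150
```

```text
t 45.93 pos [405.3 330.9 207.2] w 74.3 F [-0.   0.1 -0.1]
shift(m) [0.0005 0.     0.0572] turn [ 0.0004 -0.0012  0.0033]
```

arm_command --steps "0.6 0 0 0.015 0 0 0.003; 0.6 0 0 0.02 0 0 0; 0.6 0 0 0.02 0 0 0; 0.6 0 0 0 0 0 0; 0.6 0 0 0 0 0 0"

```text
clock: 46.35
ee_pos: [406.1, 328.6, 151.4]
orientation: [1.0, -0.017, -0.0, 0.001]
force: [-0.4, -0.2, -0.5]
gripper_width: 74.4
```

arm_command --steps "0.6 0 0 0 0 0 0"

```text
clock: 46.43
ee_pos: [407.2, 329.7, 153.5]
orientation: [1.0, -0.017, 0.001, -0.0]
force: [0.1, -0.3, -0.0]
gripper_width: 74.3
```

```bash
python3 go.py 405.8 330.8 110;python3 - <<'E'
from h import *
import pickle
w=camera('wrist');pickle.dump(w,open('w17.pkl','wb'));save('w17',w['frame'])
E
```

```text
t 46.43 pos [407.2 329.7 153.5] w 74.3 F [ 0.1 -0.3 -0. ]
shift(m) [-0.0015 -0.001   0.0435] turn [-0.0002 -0.0022 -0.0034]
```

View pics/w17.png

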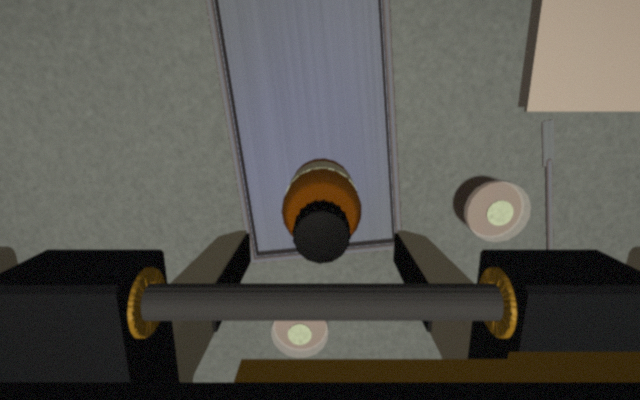

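arm_command --steps "0.6 -0.001 -0.001 0.012 0 0 0; 0.6 0 0 0.015 0 0 0; 0.6 0 0 0.013 0 0 0; 0.3 0 0 0 0 0 0; 0.1 0 0 0 0 0 0"

```text
clock: 46.9
ee_pos: [404.8, 330.7, 111.6]
orientation: [1.0, -0.016, -0.0, 0.001]
force: [0.7, -0.1, 0.3]
gripper_width: 65.3
```

```bash
python3 go.py 405.8 330.8 110
```

```text
t 46.9 pos [404.8 330.7 111.6] w 65.3 F [ 0.7 -0.1  0.3]
shift(m) [ 0.001  -0.0002  0.0016] turn [ 0.0013  0.0002 -0.0025]
```

arm_command --steps "-1 0 0 0.001 0 0 0; -1 0 0 0 0 0 0; -1 0 0 0 0 0 0; -1 0 0 0 0 0 0; -1 0 0 0 0 0 0"

```text
clock: 47.32
ee_pos: [405.8, 331.2, 112.1]
orientation: [1.0, -0.016, 0.001, -0.0]
force: [-0.5, -2.8, 1.2]
gripper_width: 32.5
```

arm_command --steps "-1 0 0 0 0 0 0; -1 0 0 0 0 0 0; -1 0 0 0 0 0 0"

```text
clock: 47.57
ee_pos: [405.9, 331.1, 112.1]
orientation: [1.0, -0.016, 0.001, -0.0]
force: [0.6, -1.5, 3.9]
gripper_width: 32.5
```

```bash
python3 go.py 541.6 22.9 180
```

```text
t 47.57 pos [405.9 331.1 112.1] w 32.5 F [ 0.6 -1.5  3.9]
shift(m) [ 0.1458  0.3037 -0.0676] turn [-0.0001 -0.0023 -0.0026]
```

arm_command --steps "-1 0 0 -0.008 0 0 0; -1 0 0 -0.015 0 0 0; -1 0 0 -0.025 0 0 0; -1 0 0 -0.025 0 0 0; -1 0 0 -0.005 0 0 0"

```text
clock: 47.98
ee_pos: [406.7, 332.3, 193.8]
orientation: [1.0, -0.016, 0.003, -0.002]
force: [1.4, 0.4, -3.4]
gripper_width: 32.6
```

arm_command --steps "-1 0.006 0.0125 0 0 0 0; -1 0.0135 0.028 0 0 0 0; -1 0.0135 0.028 0 0 0 0; -1 0.0135 0.028 0 0 0 0; -1 0.0135 0.028 0 0 0 0"

```text
clock: 48.4
ee_pos: [460.9, 203.5, 188.3]
orientation: [1.0, -0.016, -0.0, 0.0]
force: [0.0, -0.9, -4.1]
gripper_width: 32.7
```

arm_command --steps "-1 0.0135 0.028 0 0 0 0; -1 0.0135 0.028 0 0 0 0; -1 0.0135 0.028 0 0 0 0; -1 0.0135 0.028 0 0 0 0; -1 0.0135 0.028 0 0 0 0"

```text
clock: 48.82
ee_pos: [524.0, 61.3, 188.3]
orientation: [1.0, -0.016, -0.0, -0.0]
force: [0.6, 0.9, -4.4]
gripper_width: 32.7
```

arm_command --steps "-1 0.012 0.025 0 0 0 0; -1 0.006 0.012 0 0 0 0; -1 0 0 0 0 0 0; -1 0 0 0 0 0 0"

```text
clock: 49.15
ee_pos: [540.5, 25.1, 188.6]
orientation: [1.0, -0.017, -0.0, -0.0]
force: [0.8, 0.5, -4.7]
gripper_width: 32.2
```

```bash
python3 go.py 541.7 23.1 112
```

```text
t 49.15 pos [540.5  25.1 188.6] w 32.2 F [ 0.8  0.5 -4.7]
shift(m) [0.0013 0.002  0.0766] turn [-0.0007  0.0005 -0.004 ]
```

arm_command --steps "-1 0.001 0.002 0.015 0 0 -0.003; -1 0 0 0.02 0 0 0; -1 0 0 0.02 0 0 0; -1 0 0 0.01 0 0 0; -1 0 0 0 0 0 0"

```text
clock: 49.57
ee_pos: [539.3, 24.5, 121.3]
orientation: [1.0, -0.014, -0.002, -0.0]
force: [0.2, 0.2, -5.1]
gripper_width: 32.1
```

arm_command --steps "-1 0 0 0 0 0 0; -1 0 0 0 0 0 0"

```text
clock: 49.73
ee_pos: [542.8, 23.6, 126.1]
orientation: [1.0, -0.014, 0.002, -0.0]
force: [-0.4, 0.4, -3.7]
gripper_width: 32.3
```

```bash
python3 go.py 541.7 23.1 112
```

```text
t 49.73 pos [542.8  23.6 126.1] w 32.3 F [-0.4  0.4 -3.7]
shift(m) [-0.0011  0.0006  0.0141] turn [-0.0001 -0.0033  0.0012]
```

arm_command --steps "-1 -0.0005 0.0005 0.005 0 0 0; -1 0 0 0.005 0 0 0; -1 0 0 0.001 0 0 0; -1 0 0 0 0 0 0; -1 0 0 0 0 0 0"

```text
clock: 50.15
ee_pos: [541.6, 22.5, 113.8]
orientation: [1.0, -0.015, 0.001, -0.0]
force: [-0.6, -1.0, -4.2]
gripper_width: 32.5
```

arm_command --steps "-1 0 0 0.001 0 0 0; -1 0 0 0.001 0 0 0; -1 0 0 0 0 0 0"

```text
clock: 50.4
ee_pos: [542.0, 22.5, 112.2]
orientation: [1.0, -0.015, 0.001, 0.0]
force: [0.4, -0.4, -2.4]
gripper_width: 31.8
```

arm_command --steps "-1 0 0 0.001 0 0 0; -1 0 0 0 0 0 0"

```text
clock: 50.57
ee_pos: [542.5, 22.4, 112.1]
orientation: [1.0, -0.015, 0.002, 0.0]
force: [-1.5, -0.9, 4.3]
gripper_width: 32.5
```

arm_command --steps "0.6 0 0 0 0 0 0; 0.6 0 0 0 0 0 0; 0.6 0 0 0 0 0 0; 0.6 0 0 0 0 0 0; 0.6 0 0 -0.005 0 0 0"

```text
clock: 50.98
ee_pos: [540.8, 22.7, 114.8]
orientation: [1.0, -0.015, -0.0, -0.0]
force: [-0.8, -0.6, -0.7]
gripper_width: 61.2
```

arm_command --steps "0.6 0 0 -0.015 0 0 0; 0.6 0 0 -0.03 0 0 0; 0.6 0 0 -0.03 0 0 0; 0.6 0 0 -0.03 0 0 0; 0.6 0 0 -0.03 0 0 0"

```text
clock: 51.4
ee_pos: [541.2, 22.7, 252.6]
orientation: [1.0, -0.015, 0.001, -0.0]
force: [0.7, 0.0, -0.3]
gripper_width: 74.9
```

arm_command --steps "0.6 0 0 -0.015 0 0 0; 0.6 -0.02 0 0 0 0 0; 0.6 -0.02 0 0 0 0 0; 0.6 0 0 0 0 0 0; 0.6 0 0 0 0 0 0"

```text
clock: 51.82
ee_pos: [501.2, 23.8, 266.4]
orientation: [1.0, -0.015, 0.001, 0.0]
force: [0.2, 0.5, -0.1]
gripper_width: 74.5
```

```bash
python3 go.py 541.7 23.1 112;python3 - <<'E'
from h import *
import pickle
w=camera('wrist');t=camera('top');s=camera('scene');pickle.dump((w,t,s),open('w18.pkl','wb'));save('w18',w['frame']);save('w18c',w['frame'],(190,0,450,240),3)
save('t18',t['frame']);save('s18',s['frame'])
E
```

```text
t 51.82 pos [501.2  23.8 266.4] w 74.5 F [ 0.2  0.5 -0.1]
shift(m) [ 0.04   -0.0004  0.1545] turn [-0.     -0.0028  0.0005]
```

View pics/w18c.png

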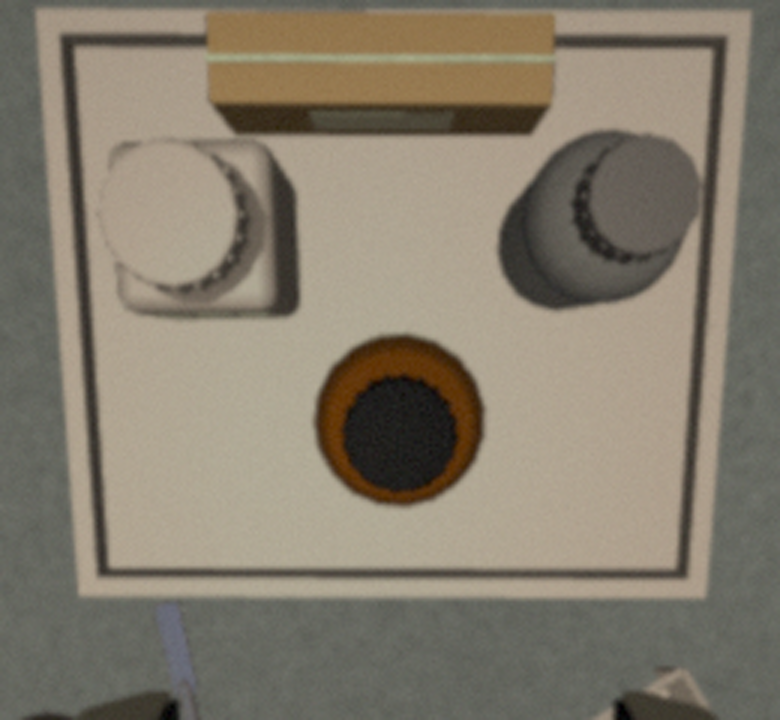

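View pics/s18.png

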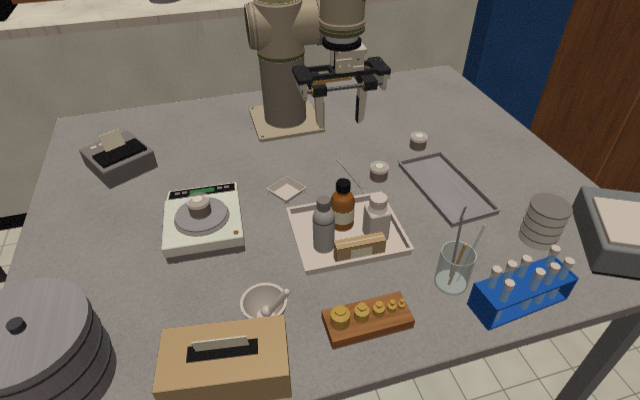

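```bash
python3 - <<'E'
from h import *
import pickle
w,t,s=pickle.load(open('w18.pkl','rb'))
P=lambda q:(190+q[0]/3,q[1]/3)
for n,a,h in (('sq was 605.5,85',(169,211),126),('me was 603,-42.6',(643,195),149),('am was 542.6,23',(400,434),136)): print(n,np.round(plane(w,*P(a),h),1))
t0,s0=pickle.load(open('init.pkl','rb'))
for a,b in((t,t0),(s,s0)):
  for n,bx in (('caps',(275,140,355,195)),) if a is t else (('caps',(310,175,395,265)),('boat',(265,175,310,205)),('spat',(335,155,365,190))):
    x0,y0,x1,y1=bx
    A=cv2.cvtColor(a['frame'][y0:y1,x0:x1],cv2.COLOR_RGB2GRAY).astype('f4');B=cv2.cvtColor(b['frame'][y0:y1,x0:x1],cv2.COLOR_RGB2GRAY).astype('f4')
    print(n,cv2.phaseCorrelate(B,A),np.abs(A-B).mean())
save('t18p',t['frame'],(400,155,500,280),4.5)
E
```

```text
sq was 605.5,85 [605.6  84.5 126. ]
me was 603,-42.6 [603.1 -43.1 149. ]
am was 542.6,23 [542.5  21.4 136. ]
caps ((-35.33216036679568, -0.6696175519256506), 0.10345633427302042) 51.0425
caps ((-0.1495583029826122, 0.1216677925762113), 0.8897259001084316) 5.0620914
boat ((0.7258940202723956, 0.08560999796939406), 0.9934158858546505) 2.2422223
spat ((-0.11341526246469336, 0.05165798171921665), 1.0073083661220692) 3.6580951
```

View pics/t18p.png

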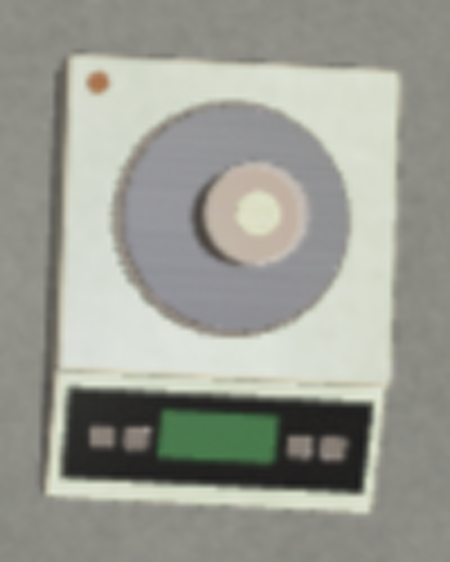

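```bash
python3 - <<'E'
from h import *
import pickle
w,t,s=pickle.load(open('w18.pkl','rb'))
print('jar',plane(t,457.3,202.3,118),'pan',plane(t,452.7,203.4,75))
env.job_done()
E
```

```text
jar [ 483.43299003 -305.96390588  118.        ] pan [ 483.5316891  -306.23814548   75.        ]
the job is handed in; nothing more can be done
```

I moved the amber, square and metal bottles into the steel tray, set the jar on the balance pan, and put the three bottles back in the white tray. I handed the job in at about 52 s of the 136 s. No verdict is reported.

Last checks:
- **Jar:** it stands lid up on the pan. In the top view its centre is less than 1 mm from the pan's centre. The wrist view put it about 5 mm off, because there I only took a rough midpoint of the pan.
- **Bottles:** all three stand upright. The wrist camera put each within about 2 mm of where it started.
- **Carton, weighing boat and spatula:** by eye, all are still in place. An image comparison of the boat and the spatula showed at most 0.7 px of shift; I did not measure the carton separately.
- **Gripper:** open, about 120 mm above the bottle caps, touching nothing.

Checks that failed or disagreed:
- **Heights at the start:** scene and top view together gave heights up to 6 mm lower than the text (pan 69 mm instead of 75 mm). The two wrist views put the amber cap about 9 mm low. I relied on force contact when setting things down, which agreed with the text.
- **Before/after comparison in the top view:** it could not be used because the arm covered the bottles.

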